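# Load the sample carriage and bring it under the magnifier

### The job

Swing the magnifier by its orange knob aside, until its arm stands about square to the rail, then hold the red thumb release down and slide the carriage from the inspection end to the loading end of its rail, and let the release pop up so that it locks there. Then lay every amber sample tube in a V cradle of its own on the carriage, slide the carriage back with the release held down until it locks at the inspection end again with all tubes still in their cradles, and last swing the magnifier back so that its lens stands centred over the middle of the carriage. Leave the other glassware where it stands.

Things in the scene. Friction and masses are not known exactly. Their poses are not given: they have to be found in the camera images.
- station: Fixed white station, a 200 x 430 x 12 mm board with two steel rails along its y. Origin: centre of the board's underside, on the table; z up, x away from the robot, y to the robot's left (turned up to 0.1 rad). At +y: the inspection end (green mark on the board's front edge) and the magnifier's post; at -y: the loading end (orange mark). Its place varies
- carriage (a joint): Slide of the aluminium carriage along the station's y, m: 0 = inspection end (+y, where it starts), 0.18 = loading end (-y), a stop at each. A tooth locks it in notches every 0.02 m (2 mm of play) when the release is up; with the release held down it slides with about 2 N friction and stays put. Let go between notches, the release stays half down and snaps up at the next notch
- carriage_mid (a point): Middle of the carriage's deck, on its top face, 45 mm above the table; moves with the carriage. The deck is 92 mm (station x) x 222 mm (station y). The magnifier lens must end above this point
- release_top (a point): Centre of the top face of the red release, a pad 32 mm (station x) x 40 mm (station y) on the carriage's apron, 85 mm towards the robot from the carriage's middle. The face is 60 mm above the table when up, 52 mm fully down; the point moves with it. Black cheeks on the carriage stand at both ends of the pad along the slide, 44 mm apart, 8 mm above the raised pad: shut fingertips can push on them
- release (a joint): Travel of the thumb release, in m: 0 = up (locked if at a notch), 0.008 = fully down. The lock is clear when it is pressed 5 mm or more. A spring raises it; pressing it takes 2 N rising to about 5.5 N fully down
- cradle0 (a point): Centre of a tube resting in the first V cradle (nearest the loading end), 77 mm above the table, 32 mm above the deck; x along the seated tube = station x. A cradle is two blue V saddles 8 mm thick, 34 mm either side along x (60 mm clear between for fingers), open upward at 90 degrees, 56 mm wide at the top, 8 mm above this point. Cradles are 72 mm apart along station y and ride on the carriage
- cradle1 (a point): The same for the middle cradle
- cradle2 (a point): The same for the third cradle (nearest the inspection end)
- tube0: Amber glass sample tube, loose, 100 g, may be absent (two or three are there): a round tube, 28 mm diameter, with a white square cap (36 x 36 x 18 mm) at each end, 130 mm long over all, 94 mm bare between the caps. Origin at its centre, x along its length (ends alike). Starts lying on the table, axis 18 mm up, on the robot's side of the station
- tube1: Amber glass sample tube, loose, 100 g, may be absent (two or three are there): a round tube, 28 mm diameter, with a white square cap (36 x 36 x 18 mm) at each end, 130 mm long over all, 94 mm bare between the caps. Origin at its centre, x along its length (ends alike). Starts lying on the table, axis 18 mm up, on the robot's side of the station
- tube2: Amber glass sample tube, loose, 100 g, may be absent (two or three are there): a round tube, 28 mm diameter, with a white square cap (36 x 36 x 18 mm) at each end, 130 mm long over all, 94 mm bare between the caps. Origin at its centre, x along its length (ends alike). Starts lying on the table, axis 18 mm up, on the robot's side of the station
- magnifier (a joint): Angle of the magnifier arm about its vertical post, rad: 0 = arm points along station -x (to the robot); growing turns it anticlockwise seen from above, over the carriage; 1.126 puts the lens over the carriage's middle when that is at the inspection end. Stops at -0.5 and 1.6. Starts near 0.8 to 1.15, in the way of a hand at the release; near 0 it is clear aside. Stiff (0.5 N m): stays where left
- magnifier_hinge (a point): Point on the axis of the magnifier's vertical post, 190 mm above the table, 20 mm thick post; fixed on the station
- magnifier_knob (a point): Centre of the top of the upright orange knob on the magnifier arm, 250 mm above the table: a 24 mm round peg, 54 mm of it standing free above the arm's upper face (196 mm up), 155 mm from the hinge axis. Moves with the arm
- lens_center (a point): Centre of the magnifier's lens, 190 mm above the table, on a ring of 58 mm outer radius, 14 mm thick, 233 mm from the hinge axis. Moves with the arm
- beaker: Glass beaker, 80 mm across, 110 mm high, stands clear of the work; leave alone. Origin under its centre
- jar: Amber jar with black cap, 64 mm across, 75 mm high; leave alone. Origin under its centre
- jar2: Amber jar with white cap, 60 mm across, 70 mm high; leave alone. Origin under its centre
- bottle: Amber bottle, 60 mm across, 150 mm high, on the robot's left; leave alone. Origin under its centre

How it is judged:
On the way, in this order (a step that is already met when the one before it is completed fails the run):
1. the magnifier is swung aside, its arm within 0.4 rad of square to the rail (value of joint magnifier between -0.4 and 0.4 rad), for 0.2 s.
2. the carriage is at the loading end and locked (release up) (value of joint carriage above 0.174 m and value of joint release below 0.002 m), for 0.2 s.
3. every tube present lies in a cradle, let go, with the carriage locked at the loading end (all of step 2 and ((x of tube0 in the frame of cradle0 between -0.013 and 0.013 m and y of tube0 in the frame of cradle0 between -0.006 and 0.006 m and z of tube0 in the frame of cradle0 between -0.006 and 0.006 m and angle between the x axis of tube0 and the x axis of cradle0, either way round below 0.12 rad) or (x of tube0 in the frame of cradle1 between -0.013 and 0.013 m and y of tube0 in the frame of cradle1 between -0.006 and 0.006 m and z of tube0 in the frame of cradle1 between -0.006 and 0.006 m and angle between the x axis of tube0 and the x axis of cradle1, either way round below 0.12 rad) or (x of tube0 in the frame of cradle2 between -0.013 and 0.013 m and y of tube0 in the frame of cradle2 between -0.006 and 0.006 m and z of tube0 in the frame of cradle2 between -0.006 and 0.006 m and angle between the x axis of tube0 and the x axis of cradle2, either way round below 0.12 rad)) and contact force between the fingers and tube0 below 0.05 N and ((x of tube1 in the frame of cradle0 between -0.013 and 0.013 m and y of tube1 in the frame of cradle0 between -0.006 and 0.006 m and z of tube1 in the frame of cradle0 between -0.006 and 0.006 m and angle between the x axis of tube1 and the x axis of cradle0, either way round below 0.12 rad) or (x of tube1 in the frame of cradle1 between -0.013 and 0.013 m and y of tube1 in the frame of cradle1 between -0.006 and 0.006 m and z of tube1 in the frame of cradle1 between -0.006 and 0.006 m and angle between the x axis of tube1 and the x axis of cradle1, either way round below 0.12 rad) or (x of tube1 in the frame of cradle2 between -0.013 and 0.013 m and y of tube1 in the frame of cradle2 between -0.006 and 0.006 m and z of tube1 in the frame of cradle2 between -0.006 and 0.006 m and angle between the x axis of tube1 and the x axis of cradle2, either way round below 0.12 rad)) and contact force between the fingers and tube1 below 0.05 N and ((x of tube2 in the frame of cradle0 between -0.013 and 0.013 m and y of tube2 in the frame of cradle0 between -0.006 and 0.006 m and z of tube2 in the frame of cradle0 between -0.006 and 0.006 m and angle between the x axis of tube2 and the x axis of cradle0, either way round below 0.12 rad) or (x of tube2 in the frame of cradle1 between -0.013 and 0.013 m and y of tube2 in the frame of cradle1 between -0.006 and 0.006 m and z of tube2 in the frame of cradle1 between -0.006 and 0.006 m and angle between the x axis of tube2 and the x axis of cradle1, either way round below 0.12 rad) or (x of tube2 in the frame of cradle2 between -0.013 and 0.013 m and y of tube2 in the frame of cradle2 between -0.006 and 0.006 m and z of tube2 in the frame of cradle2 between -0.006 and 0.006 m and angle between the x axis of tube2 and the x axis of cradle2, either way round below 0.12 rad)) and contact force between the fingers and tube2 below 0.05 N), for 0.2 s.
4. the carriage is at the inspection end and locked (value of joint carriage below 0.006 m and value of joint release below 0.002 m), for 0.2 s.
5. the lens stands over the middle of the carriage (all of step 4 and horizontal distance between lens_center and carriage_mid below 0.025 m), for 0.2 s.
At the end, for the whole second after the job is handed in: Carriage within 6 mm of the inspection end with the release up (within 2 mm), every tube present at rest in a cradle (within 13 mm along it, 6 mm across and in height, 0.12 rad of its direction), and the lens centre within 25 mm, seen from above, of the carriage's middle (all of step 5 and ((x of tube0 in the frame of cradle0 between -0.013 and 0.013 m and y of tube0 in the frame of cradle0 between -0.006 and 0.006 m and z of tube0 in the frame of cradle0 between -0.006 and 0.006 m and angle between the x axis of tube0 and the x axis of cradle0, either way round below 0.12 rad) or (x of tube0 in the frame of cradle1 between -0.013 and 0.013 m and y of tube0 in the frame of cradle1 between -0.006 and 0.006 m and z of tube0 in the frame of cradle1 between -0.006 and 0.006 m and angle between the x axis of tube0 and the x axis of cradle1, either way round below 0.12 rad) or (x of tube0 in the frame of cradle2 between -0.013 and 0.013 m and y of tube0 in the frame of cradle2 between -0.006 and 0.006 m and z of tube0 in the frame of cradle2 between -0.006 and 0.006 m and angle between the x axis of tube0 and the x axis of cradle2, either way round below 0.12 rad)) and linear speed of each of tube0, tube1, tube2 below 0.03 m/s and ((x of tube1 in the frame of cradle0 between -0.013 and 0.013 m and y of tube1 in the frame of cradle0 between -0.006 and 0.006 m and z of tube1 in the frame of cradle0 between -0.006 and 0.006 m and angle between the x axis of tube1 and the x axis of cradle0, either way round below 0.12 rad) or (x of tube1 in the frame of cradle1 between -0.013 and 0.013 m and y of tube1 in the frame of cradle1 between -0.006 and 0.006 m and z of tube1 in the frame of cradle1 between -0.006 and 0.006 m and angle between the x axis of tube1 and the x axis of cradle1, either way round below 0.12 rad) or (x of tube1 in the frame of cradle2 between -0.013 and 0.013 m and y of tube1 in the frame of cradle2 between -0.006 and 0.006 m and z of tube1 in the frame of cradle2 between -0.006 and 0.006 m and angle between the x axis of tube1 and the x axis of cradle2, either way round below 0.12 rad)) and ((x of tube2 in the frame of cradle0 between -0.013 and 0.013 m and y of tube2 in the frame of cradle0 between -0.006 and 0.006 m and z of tube2 in the frame of cradle0 between -0.006 and 0.006 m and angle between the x axis of tube2 and the x axis of cradle0, either way round below 0.12 rad) or (x of tube2 in the frame of cradle1 between -0.013 and 0.013 m and y of tube2 in the frame of cradle1 between -0.006 and 0.006 m and z of tube2 in the frame of cradle1 between -0.006 and 0.006 m and angle between the x axis of tube2 and the x axis of cradle1, either way round below 0.12 rad) or (x of tube2 in the frame of cradle2 between -0.013 and 0.013 m and y of tube2 in the frame of cradle2 between -0.006 and 0.006 m and z of tube2 in the frame of cradle2 between -0.006 and 0.006 m and angle between the x axis of tube2 and the x axis of cradle2, either way round below 0.12 rad))); the robot touches nothing.
It fails at once if the beaker is pushed more than 40 mm or knocked over (distance of beaker from where it was at the start of the episode above 0.04 m or angle between beaker's own z axis and vertical above 0.5 rad).
It fails at once if the jar is pushed more than 40 mm or knocked over (distance of jar from where it was at the start of the episode above 0.04 m or angle between jar's own z axis and vertical above 0.5 rad).
It fails at once if the jar2 is pushed more than 40 mm or knocked over (distance of jar2 from where it was at the start of the episode above 0.04 m or angle between jar2's own z axis and vertical above 0.5 rad).
It fails at once if the bottle is pushed more than 40 mm or knocked over (distance of bottle from where it was at the start of the episode above 0.04 m or angle between bottle's own z axis and vertical above 0.5 rad).
Of tube0, tube1, tube2 only 2 to 3 are there at a start; the rules pass over those that are not, and their reading is None.
At some moment in a run one of tube0, tube1, tube2 may be knocked a few centimetres aside while the robot is not near it.
Once in a run the grip may slacken for a moment while it holds something.
It also fails if it takes over 210 s, if anything falls off the work surface, if the arm or the gripper's body presses on something with over 40 N, if the wrist force passes 120 N, or if a joint passes its speed limit or range.

### The arm

A 6-joint arm with a two-finger parallel gripper is mounted at the origin on the work surface. World frame = base frame: x ahead of the robot, y to its left, z up, the work surface at z = 0. Lengths are in m, angles in rad, forces in N, time in s.
With the tool pointing down it reaches from about 0.35 to 0.975 m from the base axis. Payload 4.9 kg.
Tool frame: the origin (TCP) lies at the very end of the fingers, on their centre line; the grasp point (between the pads) lies 19 mm behind it; x points along the fingers, y is the direction in which the jaws open and shut, and the axes are right-handed (so a half turn about x gives the same grasp; the last joint's range is limited). The gripper opens to 85 mm and grips with 20 to 120 N. Pads are 22 mm wide; open, the fingers measure 114 mm over their backs; the gripper's body (76 mm by 85 mm) begins 54 mm behind the grasp point. The pads swing forward as they close: fully open they stand 13 mm farther back than shut.
Start: joints at [-1.395, 0.053, 1.613, -0, 1.476, -0.119], TCP at [0.182, -0.598, 0.231] pointing down, gripper open.
Joint ranges: [-3.01, 3.01], [-1.01, 2.22], [0.06, 2.58], [-1.02, 4.17], [0.09, 2.62], [-3.14, 3.14]. Speed limits (rad/s): [2.57, 2.57, 3.14, 3.14, 3.14, 3.14].

### API

Orientations are given as a rotation vector (axis times angle).
In Python, from station import ctrl, get_image, calibration, finish_job, search_frame, cut_out, mark_of gives the robot as it stands. The module is installed in compiled form; this text tells all that it offers.
- The arm moves only by the tool arm_command, never from a script. Its argument "plan" is a list that holds one entry, the list of rows, each a list of 7 numbers: the shift along the tool's x, y, z in m, then the turn, a rotation vector about the tool's x, y, z in degrees, then the finger opening in m, from 0 to 0.0854. A call has 1 to 20 rows; each row shifts and turns the pose as measured when the row begins, along the tool's axes as they then stand; what a row does not reach is not made up. A row lasts 1/12 s, in which the tool goes at most 41.7 mm and 7.16 degrees, less where a joint would pass 70% of its speed; a pose out of reach is approached as far as the arm can. A call with a gripper value outside its range is refused whole. The fingers move at their own pace and stop on an object; "squeeze" is the grip in N (left out, the last holds). Time passes only in rows, so rows that do not move let the fingers close. It gives the time, the measured TCP pose, the force and the opening at its end, in the units of the state.
- ctrl.get_obs(): the state, without advancing time (a new reading comes with each control period).
- get_image(name): name is "scene" or "top"; returns the picture (384x512x3 uint8, red, green, blue); there is no depth.
- calibration(name): a dict with "fx", "fy", "cx", "cy" (pixels), "cam_to_world" (4x4, takes a point from camera to world coordinates). Camera axes: x right, y down, z forward; pixel columns grow to the right and rows downward; lengths in m; the calibration is good to about 2 mm. A picture is of the moment at which its call begins. calibration takes no time and is no camera call.
- finish_job(): hands the job in, once; it reports no verdict.
Trained networks look in the newest picture that a camera, given by its name, has taken for a name from the list of things; names that differ only in an ending like _2 or _b are one class to them, and where a whole thing is asked for, a point or a joint stands for the part that bears it (a point fixed in the world has none). Each returns a list of dicts, best first, with "conf" (0 to 1); they miss things now and then, are a little off and sometimes report something else, mostly with a low value. They report only what shows in the picture. A call takes as long as a camera call.
- search_frame(camera, thing): "at" ([x, y, z] in m, in the coordinates of the camera as it stood for that picture, good to about 4 mm: the middle of the surface that is visible of it).
- cut_out(camera, thing): "mask" (384x512 bool, what is visible of it).
- mark_of(camera, thing): "at" ([x, y, z] in m, in the coordinates of the camera as it stood for that picture, good to about 4 mm: a listed point, or the origin of a listed thing).
The state is a dict: "t": time; "q": joint angles; "dq": joint speeds; "effort": joint torques, N m; "tool_pos": TCP position; "tool_rot": TCP orientation; "contact_force": force on the tool from outside, world axes, zero at the start; "wrist_torque": the same for the moment, N m; "opening": finger opening in m.
Only numpy, scipy, OpenCV 4.12 (cv2) and the standard library are available. Lean on these libraries where they do the work, as an engineer would, in place of code of your own. Each camera call takes 0.05 s, during which the arm holds its last target. There are 200 camera calls.

## Working session

There is one attempt and no reset: what is moved stays moved. The work goes in short steps, Python scripts to look and compute and a tool call to move; the robot and the scene stay as the last step left them, time stands still between calls to the robot, and variables do not carry over. Pictures are saved under pics/ and viewed, about 12 in all and at most 16, crops included, and the job is handed in when it is done.

Besides the shell and the picture viewer there is one more tool, called in YAML: its name, and indented under it one key for each argument. arm_command: Moves the arm, as the interface text tells. Its arguments: {"type":"object","properties":{"plan":{"type":"array","items":{"type":"array","items":{"type":"array","items":{"type":"number"}}}},"squeeze":{"type":"number"}},"required":["plan"]}

```bash
mkdir -p pics
cat > h.py <<'E'
import numpy as np, cv2
from scipy.spatial.transform import Rotation as R
from station import ctrl, get_image, calibration, finish_job, search_frame, cut_out, mark_of
def w(cam,p):
    T=np.array(calibration(cam)["cam_to_world"]); return T[:3,:3]@np.array(p)+T[:3,3]
def pix(cam,p):
    c=calibration(cam);T=np.linalg.inv(np.array(c["cam_to_world"]));q=T[:3,:3]@np.array(p)+T[:3,3]
    return c["fx"]*q[0]/q[2]+c["cx"],c["fy"]*q[1]/q[2]+c["cy"]
def ray(cam,u,v,z):
    c=calibration(cam);T=np.array(c["cam_to_world"]);d=T[:3,:3]@np.array([(u-c["cx"])/c["fx"],(v-c["cy"])/c["fy"],1]);o=T[:3,3]
    return o+d*(z-o[2])/d[2]
def save(cam,name,s=1.5):
    im=get_image(cam)[:,:,::-1]; cv2.imwrite("pics/"+name,cv2.resize(im,None,fx=s,fy=s)); return im
def marks(cam,things,f=mark_of):
    for t in things:
        for d in f(cam,t)[:4]: print(cam,t,np.round(w(cam,d["at"]),4),round(d["conf"],2))
def st():
    o=ctrl.get_obs(); print("t",round(o["t"],2),"pos",np.round(o["tool_pos"],4),"R",np.round(R.from_rotvec(o["tool_rot"]).as_matrix(),3).tolist(),"F",np.round(o["contact_force"],1),"op",round(o["opening"],4)); return o
E
python3 - <<'E'
from h import *
st()
for c in("scene","top"):
    save(c,f"{c}0.png"); print(calibration(c))
    marks(c,["station","carriage_mid","release_top","cradle0","cradle2","tube0","magnifier_hinge","magnifier_knob","lens_center"]+(["beaker","jar","jar2","bottle"] if c=="top" else []))
E
```

```text
t 0.0 pos [ 0.1815 -0.5974  0.23  ] R [[-0.0, 0.291, -0.957], [0.002, -0.957, -0.291], [-1.0, -0.002, -0.0]] F [-0.5  0.   0.6] op 0.0852
{'fx': 458.3474703724701, 'fy': 458.3474703724701, 'cx': 263.606423309373, 'cy': 186.47288071249932, 'cam_to_world': array([[-0.77881618,  0.38039322, -0.49874477,  1.40639302],
       [ 0.62723168,  0.46585663, -0.62414584,  1.08622975],
       [-0.00507729, -0.7989234 , -0.60141136,  1.15565822],
       [ 0.        ,  0.        ,  0.        ,  1.        ]])}
scene station [ 6.419e-01 -4.020e-02  5.000e-04] 0.57
scene carriage_mid [0.6297 0.0475 0.0464] 0.87
scene release_top [ 0.6422 -0.0365 -0.0008] 0.67
scene release_top [0.5429 0.0396 0.0605] 0.37
scene cradle0 [ 0.6343 -0.0223  0.0783] 0.77
scene cradle0 [0.6238 0.1207 0.0765] 0.69
scene cradle2 [ 0.6343 -0.0223  0.0783] 0.77
scene cradle2 [0.6238 0.1207 0.0765] 0.69
scene tube0 [0.4388 0.0787 0.0205] 0.81
scene tube0 [0.6565 0.1204 0.253 ] 0.74
scene tube0 [ 0.4595 -0.3439  0.0167] 0.72
scene tube0 [ 0.4374 -0.1641  0.0205] 0.61
scene magnifier_hinge [0.7103 0.2694 0.1903] 0.9
scene magnifie
[... 704 characters left out ...]
782] 0.7
top cradle0 [0.6233 0.1211 0.0762] 0.66
top cradle2 [0.6277 0.049  0.0794] 0.78
top cradle2 [ 0.6374 -0.0221  0.0782] 0.7
top cradle2 [0.6233 0.1211 0.0762] 0.66
top tube0 [ 0.4553 -0.3446  0.0205] 0.89
top tube0 [0.4364 0.0819 0.0158] 0.81
top tube0 [ 0.4371 -0.1611  0.0156] 0.62
top magnifier_hinge [0.7077 0.264  0.1884] 0.76
top magnifier_knob [0.6518 0.1232 0.2486] 0.89
top lens_center [0.6305 0.0527 0.1859] 0.73
top beaker [ 0.5981 -0.419   0.    ] 0.9
top jar [ 0.3693 -0.2368 -0.0019] 0.87
top jar [0.3781 0.246  0.0021] 0.53
top jar2 [ 0.3693 -0.2368 -0.0019] 0.87
top jar2 [0.3781 0.246  0.0021] 0.53
top bottle [0.5144 0.5106 0.0026] 0.96
top bottle [0.6535 0.1236 0.2516] 0.67
```

View pics/top0.png

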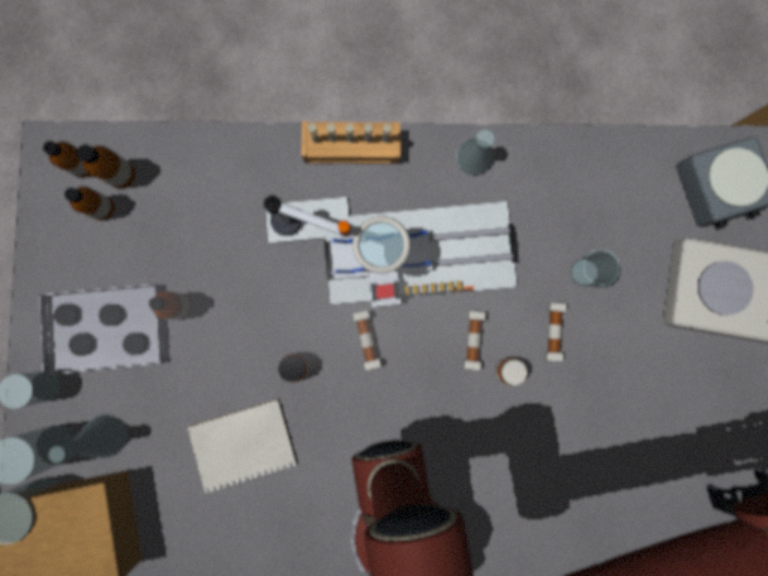

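View pics/scene0.png

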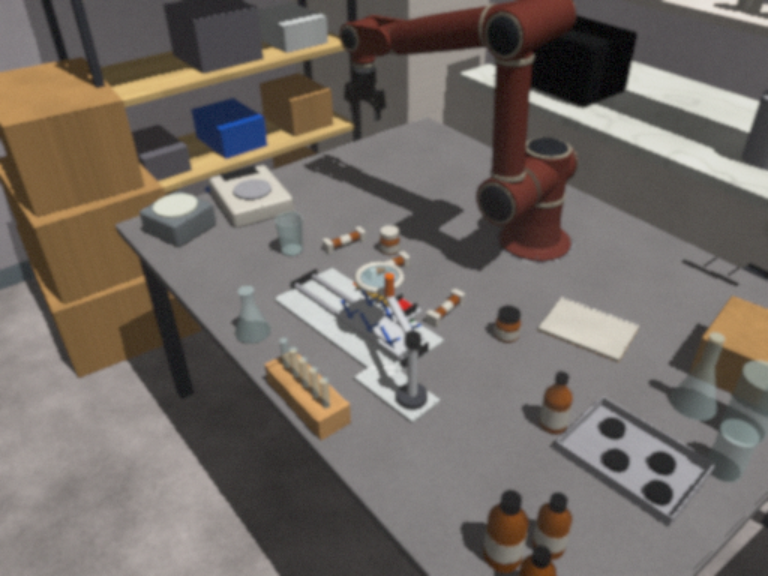

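The top picture shows three tubes at (368,340), (475,340) and (556,332), the magnifier knob at (345,228), the hinge at (272,203) and the release at (385,291). This agrees with the networks, giving a station yaw of about 0.087 rad and a magnifier angle of about 1.12. Next I plan the approach to the knob.

```bash
cat >> h.py <<'E'
import json,sys
TH=0.087
def plan(legs,op,step=0.038):
    """legs: (x,y,z,yaw_deg of tool y or None[,step]) ; from the measured pose, tool kept pointing down"""
    o=ctrl.get_obs(); p=np.array(o["tool_pos"]);M=R.from_rotvec(o["tool_rot"]).as_matrix(); rows=[]
    for L in legs:
        t=np.array(L[:3]); s=L[4] if len(L)>4 else step
        y0=np.degrees(np.arctan2(M[1,1],M[0,1])); dy=0 if L[3] is None else (L[3]-y0+180)%360-180
        yt=np.radians(y0+dy); Mt=np.column_stack([[0,0,-1],[np.cos(yt),np.sin(yt),0],[0,0,0]]);Mt[:,2]=np.cross(Mt[:,0],Mt[:,1])
        rv=R.from_matrix(M.T@Mt).as_rotvec(degrees=True)
        n=max(1,int(np.ceil(np.linalg.norm(t-p)/s)),int(np.ceil(np.linalg.norm(rv)/6.8)))
        for i in range(n):
            d=M.T@((t-p)/n); rows.append([round(float(a),4) for a in d]+[round(float(a),1) for a in rv/n]+[op]); M=M@R.from_rotvec(rv/n,degrees=True).as_matrix()
        p=t
    for i in range(0,len(rows),20): print(json.dumps(rows[i:i+20]))
E
python3 - <<'E'
from h import *
plan([(.1815,-.5974,.33,None),(.653,.121,.33,-45)],.07)
E
```

```text
[[-0.0329, -0.0002, -0.0, 0.0, 0.0, 0.0, 0.07], [-0.0329, -0.0002, -0.0, 0.0, 0.0, 0.0, 0.07], [-0.0329, -0.0002, -0.0, 0.0, 0.0, 0.0, 0.07], [-0.0, -0.0239, -0.0287, -1.2, 0.0, 0.0, 0.07], [-0.0, -0.0233, -0.0292, -1.2, 0.0, 0.0, 0.07], [-0.0, -0.0227, -0.0297, -1.2, 0.0, 0.0, 0.07], [-0.0, -0.022, -0.0302, -1.2, 0.0, 0.0, 0.07], [-0.0, -0.0214, -0.0306, -1.2, 0.0, 0.0, 0.07], [-0.0, -0.0207, -0.0311, -1.2, 0.0, 0.0, 0.07], [-0.0, -0.0201, -0.0315, -1.2, 0.0, 0.0, 0.07], [-0.0, -0.0194, -0.0319, -1.2, 0.0, 0.0, 0.07], [-0.0, -0.0187, -0.0323, -1.2, 0.0, 0.0, 0.07], [-0.0, -0.018, -0.0327, -1.2, 0.0, 0.0, 0.07], [-0.0, -0.0173, -0.0331, -1.2, 0.0, 0.0, 0.07], [-0.0, -0.0166, -0.0335, -1.2, 0.0, 0.0, 0.07], [-0.0, -0.0159, -0.0338, -1.2, 0.0, 0.0, 0.07], [-0.0, -0.0152, -0.0341, -1.2, 0.0, 0.0, 0.07], [-0.0, -0.0144, -0.0345, -1.2, 0.0, 0.0, 0.07], [-0.0, -0.0137, -0.0348, -1.2, 0.0, 0.0, 0.07], [-0.0, -0.0129, -0.035, -1.2, 0.0, 0.0, 0.07]]
[[-0.0, -0.0122, -0.0353, -1.2, 0.0, 0.0, 0.07], [-0.0, -0.0114, -0.0356, -1.2, 0.0, 0.0, 0.07], [-0.0, -0.0107, -0.0358, -1.2, 0.0, 0.0, 0.07], [-0.0, -0.0099, -0.036, -1.2, 0.0, 0.0, 0.07], [-0.0, -0.0091, -0.0362, -1.2, 0.0, 0.0, 0.07], [-0.0, -0.0084, -0.0364, -1.2, 0.0, 0.0, 0.07]]
```

arm_command:
  plan:
    - [[-0.033,0,0,0,0,0,0.07],[-0.033,0,0,0,0,0,0.07],[-0.033,0,0,0,0,0,0.07],[0,-0.024,-0.029,-1.2,0,0,0.07],[0,-0.023,-0.029,-1.2,0,0,0.07],[0,-0.023,-0.03,-1.2,0,0,0.07],[0,-0.022,-0.03,-1.2,0,0,0.07],[0,-0.021,-0.031,-1.2,0,0,0.07],[0,-0.021,-0.031,-1.2,0,0,0.07],[0,-0.02,-0.031,-1.2,0,0,0.07],[0,-0.019,-0.032,-1.2,0,0,0.07],[0,-0.019,-0.032,-1.2,0,0,0.07],[0,-0.018,-0.033,-1.2,0,0,0.07],[0,-0.017,-0.033,-1.2,0,0,0.07],[0,-0.017,-0.033,-1.2,0,0,0.07],[0,-0.016,-0.034,-1.2,0,0,0.07],[0,-0.015,-0.034,-1.2,0,0,0.07],[0,-0.014,-0.034,-1.2,0,0,0.07],[0,-0.014,-0.035,-1.2,0,0,0.07],[0,-0.013,-0.035,-1.2,0,0,0.07]]
  squeeze: 20

```text
t: 2.87
tool_pos: [0.5396, -0.048, 0.3381]
tool_rot: [1.85, 0.618, -1.835]
contact_force: [0.1, -0.9, 0.4]
opening: 0.0699
```

Run:
```python
from h import *
st()
plan([(.653,.121,.33,-45)],.07)
```

```text
t 2.87 pos [ 0.5396 -0.048   0.3381] R [[0.009, 0.608, -0.794], [-0.005, -0.794, -0.608], [-1.0, 0.01, -0.005]] F [ 0.1 -0.9  0.4] op 0.0699
[[0.0014, -0.0109, -0.0321, -1.3, -0.0, -0.1, 0.07], [0.0014, -0.0102, -0.0324, -1.3, -0.0, -0.1, 0.07], [0.0014, -0.0094, -0.0326, -1.3, -0.0, -0.1, 0.07], [0.0014, -0.0087, -0.0328, -1.3, -0.0, -0.1, 0.07], [0.0014, -0.008, -0.033, -1.3, -0.0, -0.1, 0.07], [0.0014, -0.0073, -0.0331, -1.3, -0.0, -0.1, 0.07]]
```

arm_command:
  plan:
    - [[0.001,-0.011,-0.032,-1.3,0,0,0.07],[0.001,-0.01,-0.032,-1.3,0,0,0.07],[0.001,-0.009,-0.033,-1.3,0,0,0.07],[0.001,-0.009,-0.033,-1.3,0,0,0.07],[0.001,-0.008,-0.033,-1.3,0,0,0.07],[0.001,-0.007,-0.033,-1.3,0,0,0.07],[0,0,0,0,0,0,0.07]]

```text
t: 3.45
tool_pos: [0.6583, 0.1378, 0.3313]
tool_rot: [1.752, 0.736, -1.736]
contact_force: [-1.0, -0.9, -1.1]
opening: 0.0698
```

Run:
```python
from h import *
st()
save("scene","s1.png");marks("scene",["magnifier_knob","magnifier_hinge"])
get_image("top");marks("top",["magnifier_knob","magnifier_hinge"])
plan([(.653,.121,.207,-45)],.07)
```

```text
t 3.45 pos [0.6583 0.1378 0.3313] R [[0.011, 0.721, -0.692], [-0.003, -0.692, -0.721], [-1.0, 0.01, -0.005]] F [-1.  -0.9 -1.1] op 0.0698
scene magnifier_knob [0.6562 0.116  0.2571] 0.76
scene magnifier_hinge [0.7074 0.2669 0.191 ] 0.85
top magnifier_knob [0.6545 0.1205 0.2479] 0.95
top magnifier_hinge [0.7062 0.2665 0.1871] 0.95
[[0.0317, 0.0009, 0.0028, 0.2, -0.1, -0.2, 0.07], [0.0317, 0.001, 0.0027, 0.2, -0.1, -0.2, 0.07], [0.0317, 0.0011, 0.0027, 0.2, -0.1, -0.2, 0.07], [0.0317, 0.0012, 0.0026, 0.2, -0.1, -0.2, 0.07]]
```

arm_command:
  plan:
    - [[0,0.005,0.0075,0,0,0,0.07],[0,0.005,0.0075,0,0,0,0.07],[0,0,0,0,0,0,0.07],[0.025,0,0,0,0,0,0.07],[0.025,0,0,0,0,0,0.07],[0.025,0,0,0,0,0,0.07],[0.02,0,0,0,0,0,0.07],[0.015,0,0,0,0,0,0.07],[0.01,0,0,0,0,0,0.07],[0.0,0,0,0,0,0,0.07],[0.0,0,0,0,0,0,0.07]]

```text
t: 4.67
tool_pos: [0.6549, 0.1014, 0.2169]
tool_rot: [1.775, 0.712, -1.735]
contact_force: [-0.2, 0.6, 1.2]
opening: 0.0698
```

Run:
```python
from h import *
st()
im=save("scene","s2.png");cv2.imwrite("pics/s2.png",cv2.resize(im[120:300,180:360],None,fx=4,fy=4)[:600])
```

```text
t 4.67 pos [0.6549 0.1014 0.2169] R [[0.025, 0.707, -0.707], [-0.006, -0.707, -0.707], [-1.0, 0.022, -0.014]] F [-0.2  0.6  1.2] op 0.0698
```

arm_command:
  plan:
    - [[0.0,-0.007,-0.007,0,-0.5,-0.5,0.07],[0.0,-0.006,-0.006,0,-0.5,-0.5,0.07],[0.005,0,0,0,0,0,0.07],[0.0,0,0,0,0,0,0.07],[0.0,0,0,0,0,0,0.07]]

```text
t: 5.13
tool_pos: [0.6577, 0.1225, 0.2178]
tool_rot: [1.762, 0.721, -1.752]
contact_force: [-0.4, 0.3, 0.7]
opening: 0.0702
```

Run:
```python
from h import *
st()
```

```text
t 5.13 pos [0.6577 0.1225 0.2178] R [[0.008, 0.707, -0.707], [-0.005, -0.707, -0.707], [-1.0, 0.009, -0.002]] F [-0.4  0.3  0.7] op 0.0702
```

View pics/s2.png

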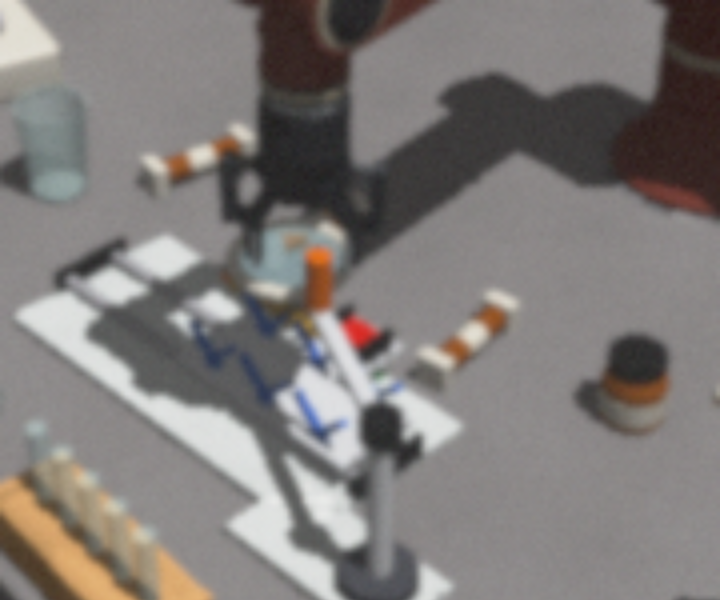

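Run:
```python
from h import *
h=np.array([.708,.267]);L=[]
for a in np.linspace(1.126,0,13)[1:]:
    g=np.pi+TH+a; L.append((*(h+.155*np.array([np.cos(g),np.sin(g)])),.2178,None))
plan(L,.0)
```

```text
[[-0.0002, -0.0158, 0.0087, 0.0, -0.1, -0.5, 0.0], [-0.0, -0.0139, 0.0041, 0.0, -0.0, 0.0, 0.0], [-0.0, -0.0143, 0.0028, 0.0, 0.0, 0.0, 0.0], [-0.0, -0.0145, 0.0014, 0.0, 0.0, 0.0, 0.0], [-0.0, -0.0145, 0.0001, 0.0, 0.0, -0.0, 0.0], [-0.0, -0.0145, -0.0013, 0.0, 0.0, 0.0, 0.0], [-0.0, -0.0143, -0.0026, 0.0, 0.0, 0.0, 0.0], [-0.0, -0.014, -0.004, 0.0, 0.0, 0.0, 0.0], [-0.0, -0.0136, -0.0053, 0.0, 0.0, 0.0, 0.0], [-0.0, -0.013, -0.0065, 0.0, 0.0, 0.0, 0.0], [-0.0, -0.0123, -0.0077, 0.0, 0.0, 0.0, 0.0], [-0.0, -0.0116, -0.0088, 0.0, 0.0, 0.0, 0.0]]
```

arm_command:
  plan:
    - [[0.006,0,0,0,0,0,0.03],[0.0,0,0,0,0,0,0.0],[0.0,0,0,0,0,0,0.0],[0.0,0,0,0,0,0,0.0],[0.0,0,0,0,0,0,0.0],[0.0,0,0,0,0,0,0.0]]
  squeeze: 25

```text
t: 5.63
tool_pos: [0.6577, 0.1235, 0.2117]
tool_rot: [1.764, 0.724, -1.752]
contact_force: [0.2, 0.5, 0.3]
opening: 0.0236
```

arm_command:
  plan:
    - [[0,-0.014,0.0055,0,0,0,0],[0,-0.014,0.004,0,0,0,0],[0,-0.0143,0.003,0,0,0,0],[0,-0.0145,0.0015,0,0,0,0],[0,-0.0145,0,0,0,0,0],[0,-0.0145,-0.0015,0,0,0,0],[0,-0.0143,-0.0025,0,0,0,0],[0,-0.014,-0.004,0,0,0,0],[0,-0.0135,-0.0055,0,0,0,0],[0,-0.013,-0.0065,0,0,0,0],[0,-0.0123,-0.008,0,0,0,0],[0,-0.0116,-0.009,0,0,0,0],[0,0,0,0,0,0,0],[0,0,0,0,0,0,0]]

```text
t: 6.8
tool_pos: [0.5515, 0.223, 0.2111]
tool_rot: [1.725, 0.635, -1.805]
contact_force: [2.1, -3.0, -0.4]
opening: 0.0233
```

Run:
```python
from h import *
o=st()
h=np.array([.708,.267]);d=np.array(o["tool_pos"])[:2]-h;print(np.hypot(*d),(np.arctan2(d[1],d[0])-np.pi-TH+np.pi)%(2*np.pi)-np.pi)
get_image("scene");marks("scene",["magnifier_knob","lens_center","magnifier_hinge"])
```

```text
t 6.8 pos [0.5515 0.223  0.2111] R [[-0.018, 0.68, -0.733], [-0.071, -0.733, -0.677], [-0.997, 0.04, 0.061]] F [ 2.1 -3.  -0.4] op 0.0233
0.16258065006992947 0.18689815734654758
scene magnifier_knob [0.5602 0.2258 0.2547] 0.67
scene lens_center [0.483  0.2057 0.1897] 0.95
scene magnifier_hinge [0.7107 0.2668 0.1891] 0.86
```

arm_command:
  plan:
    - [[0,-0.0095,-0.006,0,0,0,0],[0,-0.0095,-0.006,0,0,0,0],[0,-0.009,-0.006,0,0,0,0],[0,-0.009,-0.006,0,0,0,0],[0,0,0,0,0,0,0.05],[0,0,0,0,0,0,0.05],[0,0,0,0,0,0,0.05],[-0.03,0,0,0,0,0,0.05],[-0.03,0,0,0,0,0,0.05],[-0.02,0,0,0,0,0,0.05],[0,0,0,0,0,0,0.05]]

```text
t: 7.92
tool_pos: [0.5459, 0.263, 0.2902]
tool_rot: [1.714, 0.606, -1.821]
contact_force: [-0.1, 0.4, 0.7]
opening: 0.0497
```

Run:
```python
from h import *
st()
get_image("scene");marks("scene",["magnifier_knob","lens_center","release_top","carriage_mid","cradle0"])
get_image("top");marks("top",["magnifier_knob","lens_center","release_top","carriage_mid","cradle0","tube0"])
plan([(.545,.0416,.30,-3),(.545,.0416,.12,-3,.025)],.0)
```

```text
t 7.92 pos [0.5459 0.263  0.2902] R [[-0.026, 0.67, -0.742], [-0.092, -0.741, -0.666], [-0.995, 0.051, 0.08]] F [-0.1  0.4  0.7] op 0.0497
scene magnifier_knob [0.5556 0.265  0.2553] 0.75
scene lens_center [0.4749 0.2663 0.1881] 0.66
scene lens_center [ 6.431e-01 -3.820e-02 -6.000e-04] 0.37
scene lens_center [ 0.6353 -0.0237  0.0782] 0.33
scene release_top [0.543  0.0389 0.0567] 0.56
scene carriage_mid [0.6313 0.047  0.0474] 0.73
scene cradle0 [ 0.6371 -0.0245  0.0781] 0.88
scene cradle0 [0.6317 0.05   0.0784] 0.71
scene cradle0 [0.6236 0.1199 0.0751] 0.62
scene cradle0 [ 0.5946 -0.4211  0.0006] 0.62
top magnifier_knob [0.5484 0.2695 0.2515] 0.76
top lens_center [0.48   0.2699 0.1876] 0.65
top release_top [0.5463 0.0393 0.0623] 0.53
top release_top [ 5.973e-01 -4.197e-01  4.000e-04] 0.48
top carriage_mid [ 0.4368 -0.1615  0.0173] 0.73
top carriage_mid [0.6279 0.0456 0.0498] 0.62
top carriage_mid [0.4788 0.2696 0.1873] 0.53
top cradle0 [ 0.635  -0.0221  0.0792] 0.81
top cradle0 [0.6224 0.1245 0.0764] 0.68
top cradle0 [0.6269 0.0503 0.0779] 0.64
top tube0 [ 0.4545 -0.3473  0.0193] 0.78
top tube0 [0.7087 0.2667 0.1874] 0.63
top tube0 [ 0.4371 -0.1633  0.0176] 0.58
[[0.0008, 0.0236, 0.0211, -6.4, 0.8, -0.1, 0.0], [0.0004, 0.0211, 0.0236, -6.4, 0.8, -0.1, 0.0], [0.0, 0.0183, 0.0258, -6.4, 0.8, -0.1, 0.0], [-0.0004, 0.0153, 0.0277, -6.4, 0.8, -0.1, 0.0], [-0.0008, 0.0121, 0.0292, -6.4, 0.8, -0.1, 0.0], [-0.0013, 0.0088, 0.0304, -6.4, 0.8, -0.1, 0.0], [-0.0017, 0.0053, 0.0311, -6.4, 0.8, -0.1, 0.0], [0.0225, -0.0, 0.0, 0.0, -0.0, -0.0, 0.0], [0.0225, -0.0, 0.0, 0.0, -0.0, -0.0, 0.0], [0.0225, -0.0, 0.0, 0.0, -0.0, -0.0, 0.0], [0.0225, -0.0, 0.0, 0.0, -0.0, -0.0, 0.0], [0.0225, -0.0, 0.0, 0.0, -0.0, -0.0, 0.0], [0.0225, -0.0, 0.0, 0.0, -0.0, -0.0, 0.0], [0.0225, -0.0, 0.0, 0.0, -0.0, -0.0, 0.0], [0.0225, -0.0, 0.0, 0.0, -0.0, -0.0, 0.0]]
```

Run:
```python
from h import *
plan([(.545,.0405,.29,-85),(.545,.0405,.09,-85,.025)],.0)
```

```text
[[0.0026, 0.0276, 0.0246, 6.2, 0.7, -0.7, 0.0], [0.002, 0.0301, 0.0215, 6.2, 0.7, -0.7, 0.0], [0.0014, 0.0322, 0.0181, 6.2, 0.7, -0.7, 0.0], [0.0008, 0.034, 0.0146, 6.2, 0.7, -0.7, 0.0], [0.0002, 0.0354, 0.0109, 6.2, 0.7, -0.7, 0.0], [-0.0004, 0.0364, 0.007, 6.2, 0.7, -0.7, 0.0], [0.025, -0.0, -0.0, 0.0, 0.0, 0.0, 0.0], [0.025, -0.0, -0.0, 0.0, 0.0, 0.0, 0.0], [0.025, -0.0, -0.0, 0.0, 0.0, 0.0, 0.0], [0.025, -0.0, -0.0, 0.0, 0.0, 0.0, 0.0], [0.025, -0.0, -0.0, 0.0, 0.0, 0.0, 0.0], [0.025, -0.0, -0.0, 0.0, 0.0, 0.0, 0.0], [0.025, -0.0, -0.0, 0.0, 0.0, 0.0, 0.0], [0.025, -0.0, -0.0, 0.0, 0.0, 0.0, 0.0]]
```

arm_command:
  plan:
    - [[0.002,0.028,0.025,6.2,0.7,-0.7,0],[0.002,0.03,0.0215,6.2,0.7,-0.7,0],[0.001,0.032,0.018,6.2,0.7,-0.7,0],[0,0.034,0.0145,6.2,0.7,-0.7,0],[0,0.035,0.011,6.2,0.7,-0.7,0],[0,0.036,0.007,6.2,0.7,-0.7,0],[0,0,0,0,0,0,0],[0,0,0,0,0,0,0],[0.025,0,0,0,0,0,0],[0.025,0,0,0,0,0,0],[0.025,0,0,0,0,0,0],[0.025,0,0,0,0,0,0],[0.025,0,0,0,0,0,0],[0.02,0,0,0,0,0,0],[0,0,0,0,0,0,0],[0,0,0,0,0,0,0]]

```text
t: 9.9
tool_pos: [0.547, 0.0404, 0.1444]
tool_rot: [2.204, 0.081, -2.168]
contact_force: [0.5, 0.3, 0.4]
opening: 0.0001
```

Run:
```python
from h import *
st()
get_image("scene");marks("scene",["release_top"])
plan([(.545,.0405,.09,-85)],0)
```

```text
t 9.9 pos [0.547  0.0404 0.1444] R [[0.016, 0.071, -0.997], [0.003, -0.997, -0.071], [-1.0, -0.002, -0.017]] F [0.5 0.3 0.4] op 0.0001
scene release_top [0.5403 0.0414 0.0582] 0.46
[[0.0277, -0.0003, 0.0017, -0.5, -0.5, 0.0, 0], [0.0277, -0.0003, 0.0015, -0.5, -0.5, 0.0, 0]]
```

arm_command:
  plan:
    - [[0.025,0,0.001,-0.5,-0.5,0,0],[0.025,0,0.001,-0.5,-0.5,0,0],[0.015,0,0.0,0,0,0,0],[0.01,0,0,0,0,0,0],[0,0,0,0,0,0,0]]

```text
t: 10.42
tool_pos: [0.5554, 0.041, 0.0805]
tool_rot: [2.197, 0.099, -2.15]
contact_force: [-0.2, 0.2, 0.8]
opening: -0.0005
```

Run:
```python
from h import *
st()
im=save("scene","s3.png");u,v=map(int,pix("scene",(.545,.04,.07)));print(u,v)
a=im[v-60:v+60,u-80:u+80];b=get_image("top")[:,:,::-1];u,v=map(int,pix("top",(.545,.04,.07)));b=b[v-60:v+60,u-80:u+80]
cv2.imwrite("pics/s3.png",np.hstack([cv2.resize(x,None,fx=2.5,fy=2.5,interpolation=cv2.INTER_CUBIC) for x in(a,b)]))
```

```text
t 10.42 pos [0.5554 0.041  0.0805] R [[0.022, 0.092, -0.996], [-0.0, -0.996, -0.092], [-1.0, 0.002, -0.022]] F [-0.2  0.2  0.8] op -0.0005
268 200
```

View pics/s3.png

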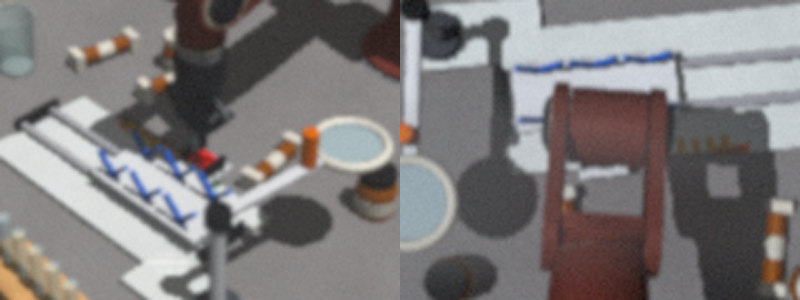

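The scene crop shows the shut fingers standing over the red pad at about (205,158) in the crop. They are near the pad's far edge, so I shift them 9 mm towards the robot and then go down between the cheeks.

arm_command:
  plan:
    - [[0,0,0.009,0,-1.2,0,0],[0.008,0,0.0,0,0,0,0],[0.008,0,0.0,0,0,0,0],[0,0,0,0,0,0,0],[0,0,0,0,0,0,0]]

```text
t: 10.93
tool_pos: [0.5508, 0.0397, 0.071]
tool_rot: [2.185, 0.096, -2.16]
contact_force: [0.5, -0.3, 0.6]
opening: -0.0001
```

arm_command:
  plan:
    - [[0.004,0,0,0,0,0,0],[0.004,0,0,0,0,0,0],[0.004,0,0,0,0,0,0],[0.004,0,0,0,0,0,0]]

```text
t: 11.27
tool_pos: [0.5519, 0.0396, 0.0551]
tool_rot: [2.187, 0.096, -2.158]
contact_force: [-1.1, -0.3, 4.5]
opening: -0.0001
```

Run:
```python
from h import *
st()
```

```text
t 11.27 pos [0.5519 0.0396 0.0551] R [[0.014, 0.092, -0.996], [-0.003, -0.996, -0.092], [-1.0, 0.004, -0.013]] F [-1.1 -0.3  4.5] op -0.0001
```

arm_command:
  plan:
    - [[0.004,0,0.002,0,0,0,0],[0.004,0,0.002,0,0,0,0],[0.002,0.006,0.001,0,0,0,0],[0.002,0.008,0,0,0,0,0],[0.002,0.01,0,0,0,0,0],[0.002,0.01,0,0,0,0,0],[0.002,0.01,0,0,0,0,0],[0.002,0.01,0,0,0,0,0]]

```text
t: 11.93
tool_pos: [0.5579, -0.0115, 0.0518]
tool_rot: [2.193, 0.108, -2.154]
contact_force: [-6.9, 2.0, 14.6]
opening: -0.0001
```

Run:
```python
from h import *
st()
get_image("scene");marks("scene",["cradle0","carriage_mid"])
```

```text
t 11.93 pos [ 0.5579 -0.0115  0.0518] R [[0.018, 0.096, -0.995], [0.005, -0.995, -0.096], [-1.0, -0.003, -0.018]] F [-6.9  2.  14.6] op -0.0001
scene cradle0 [0.6313 0.0702 0.0757] 0.83
scene cradle0 [ 0.635  -0.0034  0.0798] 0.75
scene cradle0 [ 0.6416 -0.0692  0.0761] 0.67
scene carriage_mid [ 0.6329 -0.005   0.0462] 0.56
```

arm_command:
  plan:
    - [[0.001,0.008,0.003,0,0,0,0],[0.001,0.01,0.002,0,0,0,0],[0.001,0.01,0.001,0,0,0,0],[0.001,0.01,0.001,0,0,0,0],[0.001,0.01,0.001,0,0,0,0],[0.001,0.01,0.001,0,0,0,0],[0.001,0.01,0.001,0,0,0,0],[0.001,0.01,0.001,0,0,0,0],[0.001,0.01,0.001,0,0,0,0],[0.001,0.01,0.001,0,0,0,0]]

```text
t: 12.92
tool_pos: [0.5659, -0.1139, 0.0522]
tool_rot: [2.223, 0.111, -2.127]
contact_force: [-0.5, 3.5, 6.3]
opening: -0.0
```

Run:
```python
from h import *
st()
```

```text
t 12.92 pos [ 0.5659 -0.1139  0.0522] R [[0.044, 0.095, -0.994], [0.009, -0.995, -0.095], [-0.999, -0.004, -0.045]] F [-0.5  3.5  6.3] op -0.0
```

arm_command:
  plan:
    - [[0.001,0.008,0.002,0,-0.8,0,0],[0.001,0.01,0.002,0,-0.8,0,0],[0.001,0.008,0.002,0,-0.8,0,0],[0.001,0.006,0.001,0,0,0,0],[0.001,0.005,0.001,0,0,0,0],[0.001,0.005,0,0,0,0,0],[0.001,0.005,0,0,0,0,0]]

```text
t: 13.5
tool_pos: [0.5681, -0.1444, 0.0528]
tool_rot: [2.212, 0.159, -2.19]
contact_force: [-5.6, 20.9, 18.2]
opening: -0.0004
```

Run:
```python
from h import *
st()
get_image("scene");marks("scene",["cradle0","carriage_mid"])
```

```text
t 13.5 pos [ 0.5681 -0.1444  0.0528] R [[0.007, 0.09, -0.996], [0.055, -0.995, -0.089], [-0.998, -0.054, -0.012]] F [-5.6 20.9 18.2] op -0.0004
scene cradle0 [ 0.6402 -0.0608  0.0779] 0.93
scene cradle0 [ 0.6481 -0.1268  0.0798] 0.78
scene cradle0 [ 0.6512 -0.2002  0.0781] 0.66
scene cradle0 [0.477  0.2666 0.1923] 0.42
scene carriage_mid [ 0.6479 -0.1323  0.0462] 0.93
scene carriage_mid [0.5549 0.2671 0.2525] 0.55
```

arm_command:
  plan:
    - [[0,0.001,0,0,0,0,0],[-0.006,0,0,0,0,0,0],[-0.01,0,0,0,0,0,0],[-0.02,0,0,0,0,3,0],[-0.03,0,0,0,0,0,0],[-0.03,0,0,0,0,0,0.04],[-0.03,0,0,0,0,0,0.07],[-0.03,0,0,0,0,0,0.07],[-0.03,0,0,0,0,0,0.07],[-0.03,0,0.04,0,0,0,0.07],[0,0,0.04,0,0,0,0.07],[0,0,0.04,0,0,0,0.07],[0,0,0,0,0,0,0.07]]

```text
t: 14.73
tool_pos: [0.442, -0.1616, 0.2674]
tool_rot: [2.156, 0.094, -2.198]
contact_force: [0.6, -0.5, -0.6]
opening: 0.0701
```

```bash
cat >> h.py <<'E'
def tubes(cam,z=.03):
    for d in cut_out(cam,"tube0")[:5]:
        m=d["mask"].astype(np.uint8); c,(a,b),an=cv2.minAreaRect(np.argwhere(m)[:,::-1].astype(np.float32)); 
        box=cv2.boxPoints((c,(a,b),an)); e=box[1]-box[0]; f=box[2]-box[1]; l=e if np.hypot(*e)>np.hypot(*f) else f
        p=ray(cam,*(np.array(c)),z);q=ray(cam,*(np.array(c)-l/2),z);r=ray(cam,*(np.array(c)+l/2),z); v=r-q
        print(cam,"tube",np.round(p,4),"len",round(np.linalg.norm(v),3),"ang",round(np.degrees(np.arctan2(v[1],v[0]))%180,1),"conf",round(d["conf"],2),m.sum())
E
python3 - <<'E'
from h import *
st()
for c in("scene","top"):
    im=save(c,c+"4.png");marks(c,["release_top","carriage_mid","cradle0","tube0"]);marks(c,["tube0"],search_frame);tubes(c)
E
```

```text
t 14.73 pos [ 0.442  -0.1616  0.2674] R [[-0.019, 0.087, -0.996], [-0.001, -0.996, -0.087], [-1.0, -0.0, 0.019]] F [ 0.6 -0.5 -0.6] op 0.0701
scene release_top [ 0.5588 -0.138   0.0588] 0.53
scene carriage_mid [ 0.6486 -0.133   0.0485] 0.77
scene carriage_mid [0.4739 0.2673 0.1915] 0.28
scene cradle0 [ 0.6476 -0.1294  0.0803] 0.86
scene cradle0 [ 0.6413 -0.0577  0.0773] 0.73
scene cradle0 [ 0.6478 -0.1315  0.0502] 0.64
scene cradle0 [ 0.6537 -0.1999  0.0795] 0.62
scene tube0 [0.4391 0.0808 0.0201] 0.76
scene tube0 [ 0.4218 -0.1954  0.0225] 0.73
scene tube0 [ 0.4591 -0.3444  0.0173] 0.63
scene tube0 [ 0.4255 -0.1866  0.0302] 0.72
scene tube0 [0.4472 0.0833 0.0303] 0.61
scene tube0 [ 0.466  -0.3321  0.0244] 0.6
scene tube0 [0.4022 0.2621 0.0506] 0.37
scene tube [ 0.4675 -0.3327  0.03  ] len 0.14 ang 172.8 conf 0.78 221
scene tube [ 0.4296 -0.1821  0.03  ] len 0.143 ang 176.5 conf 0.75 208
top release_top [ 0.5646 -0.1386  0.0566] 0.62
top carriage_mid [ 0.6452 -0.1366  0.046 ] 0.81
top carriage_mid [ 0.6456 -0.1285  0.0764] 0.65
top cradle0 [ 0.6412 -0.128   0.0775] 0.85
top cradle0 [ 0.6443 -0.0552  0.0786] 0.74
top cradle0 [ 0.6548 -0.2005  0.0785] 0.59
top cradle0 [ 0.6458 -0.1318  0.0474] 0.19
top tube0 [0.441  0.0813 0.0147] 0.76
top tube0 [ 0.3683 -0.2361 -0.0044] 0.48
top tube0 [0.4379 0.0807 0.0274] 0.71
top tube0 [ 0.4678 -0.1905  0.0369] 0.61
top tube0 [ 0.5116 -0.3502  0.0361] 0.47
top tube0 [ 0.6337 -0.1296  0.0423] 0.27
top tube [0.4359 0.0804 0.03  ] len 0.13 ang 12.7 conf 0.65 353
top tube [ 0.5119 -0.35    0.03  ] len 0.031 ang 90.2 conf 0.62 45
top tube [ 0.4759 -0.1866  0.03  ] len 0.013 ang 179.2 conf 0.52 16
```

View pics/top4.png

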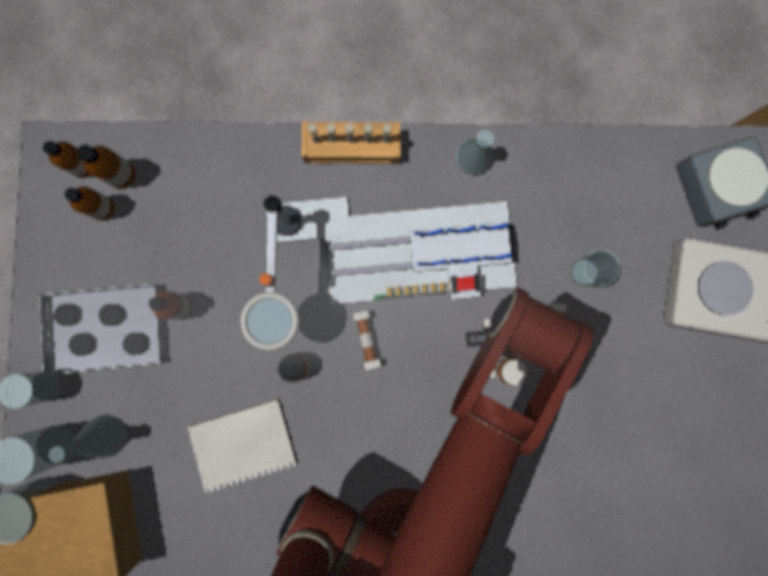

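Carriage is at the loading end with the release up. The picture shows tube A at (368,340), while tube B has been knocked to about (0.422,-0.195). I take tube A first.

Run:
```python
from h import *
plan([(.438,.081,.15,-77.3)],.07)
```

```text
[[0.0146, -0.0302, -0.0019, -0.9, 0.1, 0.0, 0.07], [0.0146, -0.0302, -0.0023, -0.9, 0.1, 0.0, 0.07], [0.0146, -0.0301, -0.0028, -0.9, 0.1, 0.0, 0.07], [0.0146, -0.0301, -0.0033, -0.9, 0.1, 0.0, 0.07], [0.0146, -0.03, -0.0037, -0.9, 0.1, 0.0, 0.07], [0.0146, -0.03, -0.0042, -0.9, 0.1, 0.0, 0.07], [0.0146, -0.0299, -0.0046, -0.9, 0.1, 0.0, 0.07], [0.0146, -0.0298, -0.0051, -0.9, 0.1, 0.0, 0.07]]
```

arm_command:
  plan:
    - [[0.0146,-0.03,-0.002,-0.9,0.1,0,0.07],[0.0146,-0.03,-0.0025,-0.9,0.1,0,0.07],[0.0146,-0.03,-0.003,-0.9,0.1,0,0.07],[0.0146,-0.03,-0.0035,-0.9,0.1,0,0.07],[0.0146,-0.03,-0.004,-0.9,0.1,0,0.07],[0.0146,-0.03,-0.004,-0.9,0.1,0,0.07],[0.0146,-0.03,-0.0045,-0.9,0.1,0,0.07],[0.0146,-0.03,-0.005,-0.9,0.1,0,0.07],[0,0,0,0,0,0,0.07],[0,0,0,0,0,0,0.07]]

```text
t: 16.27
tool_pos: [0.4402, 0.089, 0.1467]
tool_rot: [2.108, 0.229, -2.103]
contact_force: [0.9, 0.0, 1.4]
opening: 0.0702
```

Run:
```python
from h import *
st()
for c in("top","scene"): get_image(c);marks(c,["tube0"]);tubes(c)
plan([(.438,.081,.13,-77.3,.02)],.07)
```

```text
t 16.27 pos [0.4402 0.089  0.1467] R [[0.003, 0.217, -0.976], [-0.001, -0.976, -0.217], [-1.0, 0.002, -0.002]] F [0.9 0.  1.4] op 0.0702
top tube0 [ 0.4197 -0.196   0.016 ] 0.87
top tube0 [ 0.4559 -0.3459  0.0206] 0.82
top tube0 [ 0.6452 -0.1281  0.0778] 0.47
top tube [ 0.4559 -0.3418  0.03  ] len 0.129 ang 175.2 conf 0.85 383
top tube [ 0.4188 -0.1909  0.03  ] len 0.129 ang 174.0 conf 0.75 318
top tube [0.4347 0.0901 0.03  ] len 0.128 ang 3.4 conf 0.55 39
top tube [ 0.6135 -0.1339  0.03  ] len 0.231 ang 95.4 conf 0.53 2240
scene tube0 [0.4384 0.081  0.0211] 0.7
scene tube0 [ 0.46   -0.3442  0.0203] 0.67
scene tube0 [ 0.4204 -0.1971  0.0222] 0.49
scene tube [ 0.4691 -0.3294  0.03  ] len 0.142 ang 171.5 conf 0.71 227
scene tube [ 0.6076 -0.1664  0.03  ] len 0.29 ang 94.1 conf 0.63 1232
scene tube [0.4519 0.0872 0.03  ] len 0.153 ang 11.2 conf 0.55 277
scene tube [ 0.4292 -0.1851  0.03  ] len 0.138 ang 174.6 conf 0.49 182
scene tube [0.4809 0.4914 0.03  ] len 0.191 ang 32.6 conf 0.42 656
[[0.0182, 0.0051, 0.0047, -0.5, -0.3, -0.1, 0.07]]
```

arm_command:
  plan:
    - [[0.01,0.0075,0.0035,0,0,0,0.07],[0.025,0,0,0,0,0,0.07],[0.025,0,0,0,0,0,0.07],[0.025,0,0,0,0,0,0.07],[0.015,0,0,0,0,0,0.07],[0,0,0,0,0,0,0.07],[0,0,0,0,0,0,0.07]]

```text
t: 17.15
tool_pos: [0.4437, 0.0707, 0.0466]
tool_rot: [2.127, 0.211, -2.097]
contact_force: [1.0, -0.4, 1.1]
opening: 0.07
```

Run:
```python
from h import *
st()
plan([(.438,.081,.005,-77.3,.02)],.07)
```

```text
t 17.15 pos [0.4437 0.0707 0.0466] R [[0.015, 0.203, -0.979], [-0.003, -0.979, -0.203], [-1.0, 0.006, -0.014]] F [ 1.  -0.4  1.1] op 0.07
[[0.0138, -0.0038, 0.0014, -0.3, -0.3, -0.1, 0.07], [0.0138, -0.0038, 0.0013, -0.3, -0.3, -0.1, 0.07], [0.0139, -0.0038, 0.0012, -0.3, -0.3, -0.1, 0.07]]
```

arm_command:
  plan:
    - [[0.01,-0.004,0.002,0,-0.5,0,0.07],[0.01,-0.003,0.001,0,0,0,0.07],[0.01,0,0,0,0,0,0.07],[0.005,0,0,0,0,0,0.07],[0,0,0,0,0,0,0.07],[0,0,0,0,0,0,0.07]]

```text
t: 17.65
tool_pos: [0.4419, 0.0763, 0.0113]
tool_rot: [2.123, 0.208, -2.1]
contact_force: [0.1, -0.9, 0.2]
opening: 0.0701
```

Run:
```python
from h import *
st()
im=save("scene","a.png");u,v=map(int,pix("scene",(.438,.08,.02)));cv2.imwrite("pics/a.png",cv2.resize(im[v-50:v+50,u-60:u+60],None,fx=5,fy=5,interpolation=cv2.INTER_CUBIC))
plan([(.438,.081,.005,-77.3,.02)],.07)
```

```text
t 17.65 pos [0.4419 0.0763 0.0113] R [[0.011, 0.201, -0.979], [-0.006, -0.98, -0.201], [-1.0, 0.008, -0.01]] F [ 0.1 -0.9  0.2] op 0.0701
[[0.0064, -0.0055, 0.003, -1.1, -0.6, -0.4, 0.07]]
```

View pics/a.png

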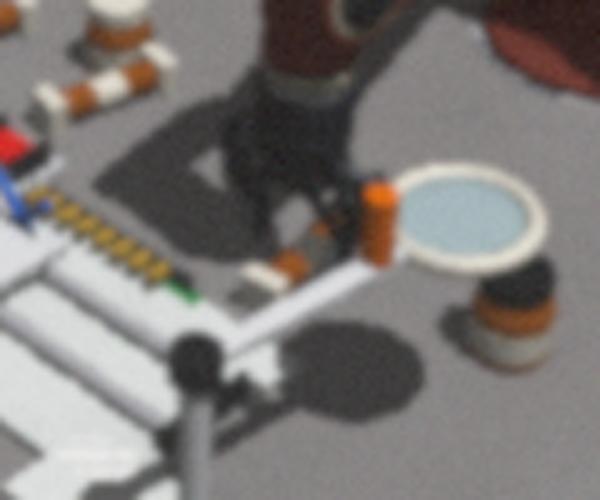

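The tube lies between the fingers at (310,245) in the crop, so I close and lift.

arm_command:
  plan:
    - [[0.005,-0.003,0.003,-1,-0.5,0,0.05],[0,0,0,0,0,0,0.01],[0,0,0,0,0,0,0.01],[0,0,0,0,0,0,0.01],[0,0,0,0,0,0,0.01],[0,0,0,0,0,0,0.01],[-0.01,0,0,0,0,0,0.01],[-0.02,0,0,0,0,0,0.01],[-0.03,0,0,0,0,0,0.01],[-0.03,0,0,0,0,0,0.01],[-0.03,0,0,0,0,0,0.01],[-0.03,0,0,0,0,0,0.01],[0,0,0,0,0,0,0.01]]
  squeeze: 50

```text
t: 18.78
tool_pos: [0.4355, 0.08, 0.1647]
tool_rot: [2.098, 0.226, -2.103]
contact_force: [0.4, 0.3, 1.1]
opening: 0.0264
```

Run:
```python
from h import *
st()
plan([(.640,-.058,.16,-85)],.01)
```

```text
t 18.78 pos [0.4355 0.08   0.1647] R [[-0.002, 0.22, -0.975], [-0.008, -0.975, -0.22], [-1.0, 0.007, 0.003]] F [0.4 0.3 1.1] op 0.0264
[[0.0008, 0.0257, -0.0242, 1.1, 0.0, -0.1, 0.01], [0.0008, 0.0252, -0.0247, 1.1, 0.0, -0.1, 0.01], [0.0007, 0.0247, -0.0251, 1.1, 0.0, -0.1, 0.01], [0.0007, 0.0242, -0.0256, 1.1, 0.0, -0.1, 0.01], [0.0007, 0.0237, -0.0261, 1.1, 0.0, -0.1, 0.01], [0.0007, 0.0232, -0.0265, 1.1, 0.0, -0.1, 0.01], [0.0007, 0.0227, -0.027, 1.1, 0.0, -0.1, 0.01]]
```

arm_command:
  plan:
    - [[0,0.0257,-0.0242,1.1,0,0,0.01],[0,0.0252,-0.0247,1.1,0,0,0.01],[0,0.0247,-0.025,1.1,0,0,0.01],[0,0.0242,-0.0256,1.1,0,0,0.01],[0,0.0237,-0.026,1.1,0,0,0.01],[0,0.0232,-0.0265,1.1,0,0,0.01],[0,0.018,-0.022,1.1,0,0,0.01],[0,0,0,0,0,0,0.01],[0,0,0,0,0,0,0.01],[0,0,0,0,0,0,0.01]]

```text
t: 19.62
tool_pos: [0.6412, -0.06, 0.1684]
tool_rot: [2.178, 0.083, -2.173]
contact_force: [-0.1, 0.9, -1.1]
opening: 0.0263
```

Run:
```python
from h import *
st()
for c in("scene","top"):
    im=save(c,"b.png");marks(c,["cradle0","tube0","carriage_mid"])
plan([(.640,-.058,.16,-85)],.01)
```

```text
t 19.62 pos [ 0.6412 -0.06    0.1684] R [[0.003, 0.083, -0.997], [-0.007, -0.997, -0.083], [-1.0, 0.007, -0.002]] F [-0.1  0.9 -1.1] op 0.0263
scene cradle0 [ 0.6468 -0.1302  0.0785] 0.87
scene cradle0 [ 0.6416 -0.055   0.0775] 0.56
scene tube0 [ 0.6395 -0.0641  0.1807] 0.64
scene tube0 [ 0.4603 -0.3458  0.016 ] 0.5
scene carriage_mid [ 0.6467 -0.1311  0.0469] 0.84
top cradle0 [ 0.6417 -0.056   0.0788] 0.97
top cradle0 [ 0.6451 -0.128   0.0772] 0.77
top tube0 [ 0.4533 -0.3483  0.0194] 0.73
top tube0 [ 0.6414 -0.0599  0.1765] 0.66
top tube0 [ 0.4182 -0.197   0.0152] 0.63
top carriage_mid [ 0.6441 -0.1347  0.0458] 0.75
[[0.0091, -0.0017, 0.0013, -0.2, -0.2, -0.4, 0.01]]
```

arm_command:
  plan:
    - [[0.02,-0.001,0,0,0,0,0.01],[0.02,0,0,0,0,0,0.01],[0.02,0,0,0,0,0,0.01],[0.01,0,0,0,0,0,0.01],[0,0,0,0,0,0,0.01],[0,0,0,0,0,0,0.01]]

```text
t: 20.52
tool_pos: [0.6429, -0.058, 0.1006]
tool_rot: [2.184, 0.084, -2.163]
contact_force: [-0.1, -0.1, -0.5]
opening: 0.0263
```

Run:
```python
from h import *
st()
plan([(.640,-.057,.064,-85)],.01)
```

```text
t 20.52 pos [ 0.6429 -0.058   0.1006] R [[0.01, 0.086, -0.996], [-0.008, -0.996, -0.086], [-1.0, 0.009, -0.01]] F [-0.1 -0.1 -0.5] op 0.0263
[[0.0366, -0.0016, 0.0031, -0.1, -0.6, -0.5, 0.01]]
```

arm_command:
  plan:
    - [[0.009,-0.001,0.002,0,-0.5,-0.5,0.01],[0.009,0,0,0,0,0,0.01],[0.009,0,0,0,0,0,0.01],[0.008,0,0,0,0,0,0.01],[0,0,0,0,0,0,0.01],[0,0,0,0,0,0,0.01]]

```text
t: 21.02
tool_pos: [0.644, -0.0572, 0.0671]
tool_rot: [2.186, 0.093, -2.169]
contact_force: [-1.3, 0.7, 1.8]
opening: 0.0263
```

Run:
```python
from h import *
st()
```

```text
t 21.02 pos [ 0.644  -0.0572  0.0671] R [[0.008, 0.086, -0.996], [0.0, -0.996, -0.086], [-1.0, 0.001, -0.008]] F [-1.3  0.7  1.8] op 0.0263
```

arm_command:
  plan:
    - [[0.002,0,0.002,0,0,0,0.03],[0,0,0,0,0,0,0.05],[0,0,0,0,0,0,0.05],[0,0,0,0,0,0,0.05],[0,0,0,0,0,0,0.05],[-0.01,0,0,0,0,0,0.05],[-0.02,0,0,0,0,0,0.05],[-0.03,0,0,0,0,0,0.05],[-0.03,0,0,0,0,0,0.05],[-0.03,0,0,0,0,0,0.07],[0,0.017,0.025,0,0,0,0.07],[0,0.017,0.025,0,0,0,0.07],[0,0.017,0.025,0,0,0,0.07],[0,0.017,0.025,0,0,0,0.07],[0,0.017,0.025,0,0,0,0.07],[0,0,0,0,0,0,0.07]]

```text
t: 22.35
tool_pos: [0.5223, -0.1567, 0.2023]
tool_rot: [2.192, 0.09, -2.15]
contact_force: [0.6, -0.2, -0.2]
opening: 0.0702
```

Run:
```python
from h import *
st()
im={}
for c in("scene","top"):
    im[c]=save(c,"b.png");marks(c,["cradle0","tube0","jar2"]);tubes(c)
    u,v=map(int,pix(c,(.62,-.1,.06)));im[c]=im[c][max(v-60,0):v+80,u-80:u+80]
cv2.imwrite("pics/b.png",np.hstack([cv2.resize(x,(400,350),interpolation=cv2.INTER_CUBIC) for x in im.values()]))
```

```text
t 22.35 pos [ 0.5223 -0.1567  0.2023] R [[0.02, 0.091, -0.996], [-0.007, -0.996, -0.091], [-1.0, 0.009, -0.019]] F [ 0.6 -0.2 -0.2] op 0.0702
scene cradle0 [ 0.6444 -0.0603  0.0756] 0.96
scene cradle0 [ 0.6542 -0.1997  0.0802] 0.88
scene cradle0 [ 0.6467 -0.1266  0.0798] 0.79
scene tube0 [ 0.4195 -0.1965  0.0235] 0.77
scene tube0 [ 0.6438 -0.0597  0.0807] 0.72
scene tube0 [ 0.4602 -0.3466  0.0173] 0.68
scene jar2 [ 3.809e-01  2.488e-01 -2.000e-04] 0.81
scene jar2 [ 0.3657 -0.243   0.0068] 0.55
scene tube [ 0.4268 -0.1835  0.03  ] len 0.141 ang 171.1 conf 0.77 241
scene tube [ 0.6111 -0.1092  0.03  ] len 0.162 ang 8.4 conf 0.6 337
scene tube [ 0.4686 -0.3305  0.03  ] len 0.142 ang 171.5 conf 0.54 220
top cradle0 [ 0.6458 -0.1293  0.0762] 0.92
top cradle0 [ 0.6542 -0.2005  0.0771] 0.56
top cradle0 [ 0.6426 -0.057   0.0757] 0.56
top tube0 [ 0.6445 -0.0585  0.0712] 0.9
top tube0 [ 0.4546 -0.346   0.0223] 0.75
top tube0 [0.3765 0.2418 0.002 ] 0.74
top tube0 [ 0.4189 -0.1953  0.014 ] 0.6
top jar2 [ 0.3796  0.2437 -0.0008] 0.9
top jar2 [ 6.379e-01 -3.710e-02 -5.000e-04] 0.6
top tube [ 0.441  -0.3381  0.03  ] len 0.097 ang 178.6 conf 0.82 232
top tube [ 0.6476 -0.0624  0.03  ] len 0.136 ang 4.9 conf 0.57 332
top tube [ 0.4524 -0.1981  0.03  ] len 0.06 ang 179.2 conf 0.55 161
```

View pics/b.png

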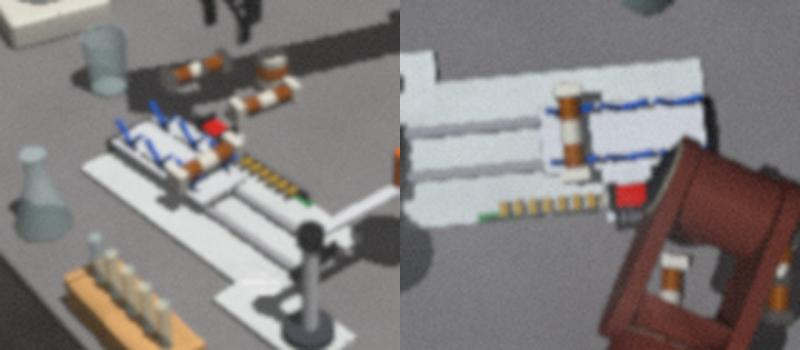

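Run:
```python
from h import *
plan([(.427,-.197,.11,-96)],.055)
```

```text
[[0.0223, 0.0083, 0.0259, 2.9, -0.3, -0.1, 0.055], [0.0224, 0.0096, 0.0254, 2.9, -0.3, -0.1, 0.055], [0.0225, 0.0109, 0.0248, 2.9, -0.3, -0.1, 0.055], [0.0226, 0.0121, 0.0241, 2.9, -0.3, -0.1, 0.055]]
```

arm_command:
  plan:
    - [[0.018,0.0083,0.0255,2.9,-0.3,0,0.055],[0.018,0.0096,0.025,2.9,-0.3,0,0.055],[0.018,0.009,0.024,2.9,-0.3,0,0.055],[0.018,0.006,0.015,2.9,0,0,0.055],[0,0,0,0,0,0,0.055],[0,0,0,0,0,0,0.055],[0,0,0,0,0,0,0.055]]

```text
t: 23.43
tool_pos: [0.4385, -0.1888, 0.1266]
tool_rot: [-2.175, 0.124, 2.16]
contact_force: [0.1, -0.8, 0.1]
opening: 0.055
```

Run:
```python
from h import *
st()
for c in("scene","top"): get_image(c);marks(c,["tube0"])
plan([(.427,-.197,.05,-96,.02)],.055)
```

```text
t 23.43 pos [ 0.4385 -0.1888  0.1266] R [[0.006, -0.109, -0.994], [-0.005, -0.994, 0.109], [-1.0, 0.005, -0.007]] F [ 0.1 -0.8  0.1] op 0.055
scene tube0 [ 0.4606 -0.3417  0.0169] 0.73
scene tube0 [ 0.6415 -0.0583  0.0785] 0.53
scene tube0 [ 0.4206 -0.1977  0.0221] 0.46
top tube0 [ 0.6461 -0.0575  0.0726] 0.83
top tube0 [ 0.454  -0.345   0.0188] 0.44
[[0.0194, 0.0022, 0.0031, -0.1, -0.1, -0.1, 0.055], [0.0194, 0.0022, 0.003, -0.1, -0.1, -0.1, 0.055], [0.0194, 0.0022, 0.003, -0.1, -0.1, -0.1, 0.055], [0.0194, 0.0022, 0.0029, -0.1, -0.1, -0.1, 0.055]]
```

arm_command:
  plan:
    - [[0.019,0.002,0.003,0,0,0,0.055],[0.019,0.002,0.003,0,0,0,0.055],[0.019,0.002,0.003,0,0,0,0.055],[0.015,0.002,0.002,0,0,0,0.055],[0,0,0,0,0,0,0.055],[0,0,0,0,0,0,0.055]]

```text
t: 24.13
tool_pos: [0.4362, -0.1987, 0.061]
tool_rot: [-2.198, 0.125, 2.151]
contact_force: [0.8, -0.9, 0.8]
opening: 0.055
```

Run:
```python
from h import *
st()
plan([(.427,-.197,.006,-96,.02)],.055)
```

```text
t 24.13 pos [ 0.4362 -0.1987  0.061 ] R [[0.021, -0.102, -0.995], [-0.014, -0.995, 0.102], [-1.0, 0.012, -0.022]] F [ 0.8 -0.9  0.8] op 0.055
[[0.0182, -0.0005, 0.0035, 0.0, -0.4, -0.2, 0.055], [0.0183, -0.0004, 0.0034, 0.0, -0.4, -0.2, 0.055], [0.0183, -0.0003, 0.0033, 0.0, -0.4, -0.2, 0.055]]
```

arm_command:
  plan:
    - [[0.01,-0.001,0.004,0,-0.6,-0.3,0.055],[0.012,0,0.004,0,-0.6,0,0.055],[0.012,0,0.002,0,0,0,0.055],[0.01,0,0.001,0,0,0,0.055],[0.006,0,0,0,0,0,0.055],[0,0,0,0,0,0,0.055],[0,0,0,0,0,0,0.055]]

```text
t: 24.72
tool_pos: [0.4289, -0.1982, 0.0112]
tool_rot: [-2.18, 0.12, 2.169]
contact_force: [0.6, -0.1, 0.3]
opening: 0.0552
```

Run:
```python
from h import *
st()
for c in("scene",): 
    im=get_image(c)[:,:,::-1];marks(c,["tube0"]);u,v=map(int,pix(c,(.42,-.2,.02)));cv2.imwrite("pics/c.png",cv2.resize(im[v-50:v+50,u-60:u+60],None,fx=5,fy=5,interpolation=cv2.INTER_CUBIC))
```

```text
t 24.72 pos [ 0.4289 -0.1982  0.0112] R [[0.005, -0.1, -0.995], [-0.01, -0.995, 0.1], [-1.0, 0.009, -0.006]] F [ 0.6 -0.1  0.3] op 0.0552
scene tube0 [ 0.419  -0.1962  0.0252] 0.63
scene tube0 [ 0.6434 -0.0582  0.0791] 0.59
scene tube0 [ 0.4575 -0.3421  0.0193] 0.57
```

View pics/c.png

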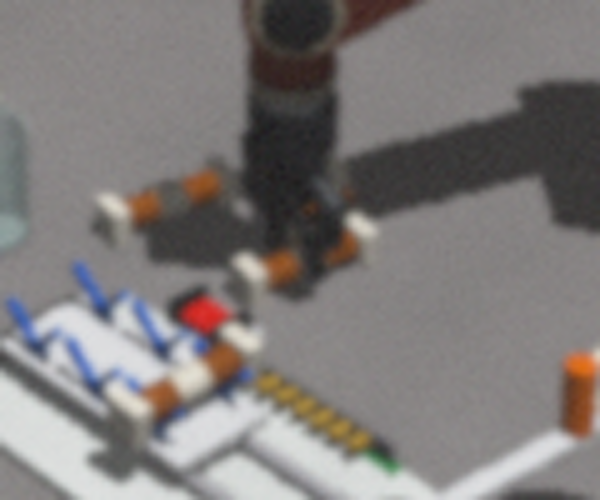

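The fingers straddle tube B at (315,250) in the crop, near its label, with the jar behind undisturbed.

arm_command:
  plan:
    - [[0.005,0,0.002,0,0,0,0.05],[0,0,0,0,0,0,0.01],[0,0,0,0,0,0,0.01],[0,0,0,0,0,0,0.01],[0,0,0,0,0,0,0.01],[0,0,0,0,0,0,0.01],[-0.01,0,0,0,0,0,0.01],[-0.02,0,0,0,0,0,0.01],[-0.03,0,0,0,0,0,0.01],[-0.03,0,0,0,0,0,0.01],[-0.03,0,0,0,0,0,0.01],[-0.03,0,0,0,0,0,0.01],[0,0,0,0,0,0,0.01]]
  squeeze: 50

```text
t: 25.9
tool_pos: [0.4242, -0.1955, 0.1649]
tool_rot: [-2.177, 0.119, 2.171]
contact_force: [0.9, -0.8, -0.1]
opening: 0.0265
```

Run:
```python
from h import *
st()
plan([(.654,-.1285,.165,-85)],.01)
```

```text
t 25.9 pos [ 0.4242 -0.1955  0.1649] R [[0.002, -0.1, -0.995], [-0.009, -0.995, 0.1], [-1.0, 0.009, -0.003]] F [ 0.9 -0.8 -0.1] op 0.0265
[[-0.0, -0.0128, -0.0317, -1.5, -0.0, -0.1, 0.01], [-0.0, -0.012, -0.032, -1.5, -0.0, -0.1, 0.01], [-0.0, -0.0111, -0.0324, -1.5, -0.0, -0.1, 0.01], [-0.0, -0.0102, -0.0326, -1.5, -0.0, -0.1, 0.01], [-0.0, -0.0093, -0.0329, -1.5, -0.0, -0.1, 0.01], [-0.0, -0.0085, -0.0331, -1.5, -0.0, -0.1, 0.01], [-0.0, -0.0076, -0.0334, -1.5, -0.0, -0.1, 0.01]]
```

arm_command:
  plan:
    - [[0,-0.0128,-0.0317,-1.5,0,0,0.01],[0,-0.012,-0.032,-1.5,0,0,0.01],[0,-0.011,-0.0324,-1.5,0,0,0.01],[0,-0.01,-0.0326,-1.5,0,0,0.01],[0,-0.009,-0.033,-1.5,0,0,0.01],[0,-0.008,-0.033,-1.5,0,0,0.01],[0,-0.005,-0.025,-1.5,0,0,0.01],[0,0,0,0,0,0,0.01],[0,0,0,0,0,0,0.01],[0,0,0,0,0,0,0.01]]

```text
t: 26.73
tool_pos: [0.6543, -0.1297, 0.1677]
tool_rot: [2.174, 0.082, -2.164]
contact_force: [0.2, 0.5, -0.3]
opening: 0.026
```

Run:
```python
from h import *
st()
for c in("scene","top"):
    im=save(c,"b.png");marks(c,["cradle0","tube0"])
plan([(.655,-.1285,.10,-85)],.01)
```

```text
t 26.73 pos [ 0.6543 -0.1297  0.1677] R [[0.005, 0.09, -0.996], [-0.014, -0.996, -0.09], [-1.0, 0.015, -0.004]] F [ 0.2  0.5 -0.3] op 0.026
scene cradle0 [ 0.6477 -0.1255  0.0805] 0.91
scene cradle0 [ 0.6453 -0.0605  0.0762] 0.76
scene cradle0 [ 0.6537 -0.1994  0.0777] 0.58
scene cradle0 [ 0.6428 -0.0599  0.0801] 0.2
scene tube0 [ 0.6461 -0.0599  0.0781] 0.86
scene tube0 [ 0.6448 -0.1334  0.1832] 0.63
scene tube0 [ 0.4589 -0.3453  0.0172] 0.5
scene tube0 [ 0.6539 -0.2019  0.0803] 0.35
top cradle0 [ 0.6412 -0.0559  0.0783] 0.87
top cradle0 [ 0.6542 -0.2024  0.0767] 0.71
top cradle0 [ 0.6461 -0.1257  0.0762] 0.71
top tube0 [ 0.6429 -0.0587  0.074 ] 0.87
top tube0 [ 0.454  -0.3473  0.0195] 0.73
top tube0 [ 0.6431 -0.1296  0.1767] 0.66
top tube0 [ 0.6405 -0.0558  0.0764] 0.24
[[0.0342, -0.0013, -0.0004, 0.0, -0.1, -0.4, 0.01], [0.0342, -0.0011, -0.0005, 0.0, -0.1, -0.4, 0.01]]
```

arm_command:
  plan:
    - [[0.02,-0.001,-0.001,0,-0.2,-0.8,0.01],[0.02,0,-0.001,0,0,0,0.01],[0.02,0,0,0,0,0,0.01],[0.012,0,0,0,0,0,0.01],[0,0,0,0,0,0,0.01],[0,0,0,0,0,0,0.01]]

```text
t: 27.53
tool_pos: [0.6546, -0.1306, 0.0908]
tool_rot: [2.181, 0.095, -2.176]
contact_force: [-0.8, 0.9, -1.2]
opening: 0.0263
```

Run:
```python
from h import *
st()
plan([(.656,-.1285,.066,-85)],.01)
```

```text
t 27.53 pos [ 0.6546 -0.1306  0.0908] R [[0.002, 0.086, -0.996], [0.002, -0.996, -0.086], [-1.0, -0.001, -0.002]] F [-0.8  0.9 -1.2] op 0.0263
[[0.0248, -0.002, -0.0015, -0.1, -0.1, 0.1, 0.01]]
```

arm_command:
  plan:
    - [[0.008,-0.001,-0.002,0,0,0,0.01],[0.008,0,-0.001,0,0,0,0.01],[0.006,0,0,0,0,0,0.01],[0.003,0,0,0,0,0,0.01],[0,0,0,0,0,0,0.01]]

```text
t: 27.95
tool_pos: [0.6605, -0.1283, 0.0692]
tool_rot: [2.187, 0.097, -2.171]
contact_force: [0.4, 0.4, -1.1]
opening: 0.0264
```

Run:
```python
from h import *
st()
```

```text
t 27.95 pos [ 0.6605 -0.1283  0.0692] R [[0.007, 0.086, -0.996], [0.004, -0.996, -0.086], [-1.0, -0.003, -0.007]] F [ 0.4  0.4 -1.1] op 0.0264
```

arm_command:
  plan:
    - [[0.002,0,0.002,0,0,0,0.01],[0.002,0,0.001,0,0,0,0.01],[0,0,0,0,0,0,0.01],[0,0,0,0,0,0,0.03],[0,0,0,0,0,0,0.05],[0,0,0,0,0,0,0.05],[0,0,0,0,0,0,0.05],[0,0,0,0,0,0,0.05],[-0.01,0,0,0,0,0,0.05],[-0.02,0,0,0,0,0,0.05],[-0.03,0,0,0,0,0,0.05],[-0.03,0,0,0,0,0,0.05],[-0.03,0,0,0,0,0,0.07],[0,0.032,0.015,0,0,0,0.07],[0,0.032,0.015,0,0,0,0.07],[0,0.032,0.015,0,0,0,0.07],[0,0.032,0.015,0,0,0,0.07],[0,0.02,0.015,0,0,0,0.07],[0,0,0,0,0,0,0.07]]

```text
t: 29.53
tool_pos: [0.5952, -0.2885, 0.2007]
tool_rot: [2.191, 0.096, -2.153]
contact_force: [0.6, 0.4, -1.0]
opening: 0.07
```

Run:
```python
from h import *
st()
for c in("scene","top"):
    im=save(c,c+"6.png");marks(c,["cradle0","tube0"]);tubes(c)
plan([(.458,-.345,.12,-95)],.07)
```

```text
t 29.53 pos [ 0.5952 -0.2885  0.2007] R [[0.018, 0.092, -0.996], [-0.003, -0.996, -0.092], [-1.0, 0.005, -0.017]] F [ 0.6  0.4 -1. ] op 0.07
scene cradle0 [ 0.646  -0.1294  0.0821] 0.91
scene cradle0 [ 0.6427 -0.0567  0.0776] 0.74
scene cradle0 [ 0.6552 -0.1999  0.0788] 0.7
scene tube0 [ 0.6394 -0.0563  0.0789] 0.87
scene tube0 [ 0.6512 -0.1307  0.0803] 0.85
scene tube0 [ 0.4599 -0.3424  0.0169] 0.69
scene tube0 [ 0.642  -0.0596  0.077 ] 0.52
scene tube [ 0.6082 -0.1122  0.03  ] len 0.156 ang 5.8 conf 0.77 289
scene tube [ 0.4677 -0.3339  0.03  ] len 0.146 ang 173.9 conf 0.7 242
scene tube [ 0.6212 -0.1818  0.03  ] len 0.154 ang 4.8 conf 0.7 289
top cradle0 [ 0.6455 -0.1292  0.0757] 0.96
top cradle0 [ 0.6545 -0.2016  0.0793] 0.71
top cradle0 [ 0.6412 -0.0557  0.0758] 0.6
top tube0 [ 0.6436 -0.0549  0.0749] 0.89
top tube0 [ 0.652  -0.1288  0.0778] 0.72
top tube0 [ 0.5651 -0.1402  0.0596] 0.2
top tube [ 0.6484 -0.0636  0.03  ] len 0.139 ang 5.0 conf 0.92 381
top tube [ 0.6579 -0.136   0.03  ] len 0.137 ang 4.7 conf 0.74 374
[[0.0154, 0.0095, 0.0293, 2.1, -0.2, -0.0, 0.07], [0.0155, 0.0106, 0.0288, 2.1, -0.2, -0.0, 0.07], [0.0156, 0.0117, 0.0284, 2.1, -0.2, -0.0, 0.07], [0.0157, 0.0127, 0.0279, 2.1, -0.2, -0.0, 0.07], [0.0158, 0.0138, 0.0273, 2.1, -0.2, -0.0, 0.07]]
```

View pics/scene6.png

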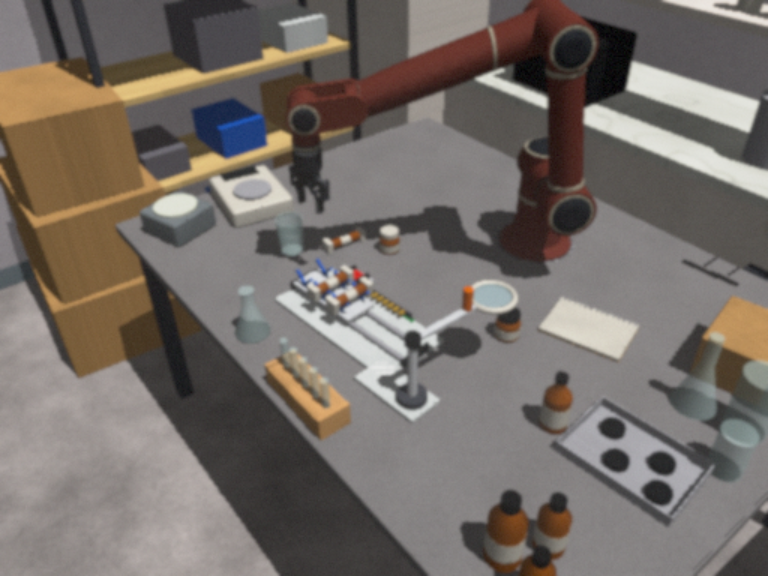

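Tubes A and B are seated at (350,292) and (328,286). B sits about 5 mm along its cradle, which is within the 13 mm. Tube C is next, at (345,240).

arm_command:
  plan:
    - [[0.015,0.0095,0.029,2.1,-0.2,0,0.065],[0.015,0.0105,0.0288,2.1,-0.2,0,0.065],[0.015,0.011,0.0284,2.1,-0.2,0,0.065],[0.015,0.0115,0.027,2.1,-0.2,0,0.065],[0.01,0.009,0.02,2.1,-0.2,0,0.065],[0,0,0,0,0,0,0.065],[0,0,0,0,0,0,0.065],[0,0,0,0,0,0,0.065]]

```text
t: 30.6
tool_pos: [0.4671, -0.3345, 0.1255]
tool_rot: [-2.184, 0.088, 2.178]
contact_force: [-1.3, 0.6, -1.2]
opening: 0.0648
```

Run:
```python
from h import *
st()
for c in("scene","top"): get_image(c);marks(c,["tube0"])
plan([(.457,-.345,.06,-95,.02)],.065)
```

```text
t 30.6 pos [ 0.4671 -0.3345  0.1255] R [[0.003, -0.08, -0.997], [-0.001, -0.997, 0.08], [-1.0, 0.001, -0.003]] F [-1.3  0.6 -1.2] op 0.0648
scene tube0 [ 0.6519 -0.1301  0.0823] 0.78
scene tube0 [ 0.6413 -0.0588  0.0793] 0.63
scene tube0 [ 0.4615 -0.3391  0.0178] 0.62
top tube0 [ 0.6408 -0.0568  0.0745] 0.85
top tube0 [ 0.4539 -0.3451  0.0207] 0.74
top tube0 [ 0.6497 -0.1314  0.0761] 0.56
[[0.0166, 0.0027, 0.0026, 0.1, -0.1, -0.0, 0.065], [0.0166, 0.0027, 0.0026, 0.1, -0.1, -0.0, 0.065], [0.0166, 0.0027, 0.0026, 0.1, -0.1, -0.0, 0.065], [0.0166, 0.0027, 0.0026, 0.1, -0.1, -0.0, 0.065]]
```

arm_command:
  plan:
    - [[0.018,0.0025,0.0025,0,0,0,0.065],[0.018,0.0025,0.0025,0,0,0,0.065],[0.018,0.0025,0.0025,0,0,0,0.065],[0.016,0.002,0.002,0,0,0,0.065],[0,0,0,0,0,0,0.065],[0,0,0,0,0,0,0.065]]

```text
t: 31.3
tool_pos: [0.4656, -0.3455, 0.0605]
tool_rot: [-2.205, 0.09, 2.174]
contact_force: [0.0, -0.3, 0.3]
opening: 0.0648
```

Run:
```python
from h import *
st()
plan([(.457,-.344,.006,-95,.02)],.065)
```

```text
t 31.3 pos [ 0.4656 -0.3455  0.0605] R [[0.014, -0.072, -0.997], [-0.01, -0.997, 0.072], [-1.0, 0.009, -0.014]] F [ 0.  -0.3  0.3] op 0.0648
[[0.0181, -0.0005, 0.0032, 0.3, -0.3, -0.2, 0.065], [0.0181, -0.0004, 0.0031, 0.3, -0.3, -0.2, 0.065], [0.0181, -0.0003, 0.003, 0.3, -0.3, -0.2, 0.065]]
```

arm_command:
  plan:
    - [[0.012,-0.001,0.004,0.5,-0.5,-0.3,0.065],[0.012,0,0.003,0.3,-0.5,0,0.065],[0.012,0,0.001,0,0,0,0.065],[0.01,0,0.001,0,0,0,0.065],[0.008,0,0,0,0,0,0.065],[0,0,0,0,0,0,0.065],[0,0,0,0,0,0,0.065]]

```text
t: 31.88
tool_pos: [0.4589, -0.3448, 0.0044]
tool_rot: [-2.18, 0.101, 2.181]
contact_force: [0.3, -0.7, 0.2]
opening: 0.0652
```

Run:
```python
from h import *
st()
for c in("scene",): get_image(c);marks(c,["tube0"]);tubes(c)
```

```text
t 31.88 pos [ 0.4589 -0.3448  0.0044] R [[-0.001, -0.086, -0.996], [-0.006, -0.996, 0.086], [-1.0, 0.006, 0.001]] F [ 0.3 -0.7  0.2] op 0.0652
scene tube0 [ 0.653  -0.1301  0.08  ] 0.73
scene tube0 [ 0.6432 -0.0602  0.0763] 0.69
scene tube0 [ 0.4584 -0.3411  0.0181] 0.51
scene tube [ 0.6105 -0.1093  0.03  ] len 0.161 ang 9.2 conf 0.72 308
scene tube [ 0.4676 -0.3292  0.03  ] len 0.14 ang 172.7 conf 0.65 140
scene tube [ 0.6226 -0.1805  0.03  ] len 0.151 ang 3.6 conf 0.64 270
```

arm_command:
  plan:
    - [[0,0,0,0,0,0,0.03],[0,0,0,0,0,0,0.01],[0,0,0,0,0,0,0.01],[0,0,0,0,0,0,0.01],[0,0,0,0,0,0,0.01],[0,0,0,0,0,0,0.01],[-0.01,0,0,0,0,0,0.01],[-0.02,0,0,0,0,0,0.01],[-0.03,0,0,0,0,0,0.01],[-0.03,0,0,0,0,0,0.01],[-0.03,0,0,0,0,0,0.01],[-0.03,0,0,0,0,0,0.01],[0,0,0,0,0,0,0.01]]
  squeeze: 50

```text
t: 33.12
tool_pos: [0.4578, -0.3426, 0.1637]
tool_rot: [-2.177, 0.099, 2.183]
contact_force: [-0.0, -0.8, 1.2]
opening: 0.0263
```

Run:
```python
from h import *
st()
plan([(.654,-.201,.165,-85)],.01)
```

```text
t 33.12 pos [ 0.4578 -0.3426  0.1637] R [[-0.003, -0.086, -0.996], [-0.004, -0.996, 0.086], [-1.0, 0.005, 0.002]] F [-0.  -0.8  1.2] op 0.0263
[[-0.0004, -0.0226, -0.0262, -1.4, 0.0, -0.0, 0.01], [-0.0003, -0.0219, -0.0267, -1.4, 0.0, -0.0, 0.01], [-0.0003, -0.0212, -0.0273, -1.4, 0.0, -0.0, 0.01], [-0.0003, -0.0205, -0.0278, -1.4, 0.0, -0.0, 0.01], [-0.0003, -0.0199, -0.0283, -1.4, 0.0, -0.0, 0.01], [-0.0002, -0.0191, -0.0288, -1.4, 0.0, -0.0, 0.01], [-0.0002, -0.0184, -0.0292, -1.4, 0.0, -0.0, 0.01]]
```

arm_command:
  plan:
    - [[0,-0.0226,-0.0262,-1.4,0,0,0.01],[0,-0.022,-0.0267,-1.4,0,0,0.01],[0,-0.021,-0.0273,-1.4,0,0,0.01],[0,-0.0205,-0.028,-1.4,0,0,0.01],[0,-0.02,-0.0283,-1.4,0,0,0.01],[0,-0.019,-0.0288,-1.4,0,0,0.01],[0,-0.015,-0.02,-1.4,0,0,0.01],[0,0,0,0,0,0,0.01],[0,0,0,0,0,0,0.01],[0,0,0,0,0,0,0.01]]

```text
t: 33.95
tool_pos: [0.6528, -0.2, 0.1677]
tool_rot: [2.172, 0.086, -2.169]
contact_force: [0.1, -1.8, -1.1]
opening: 0.026
```

Run:
```python
from h import *
st()
for c in("scene","top"):
    get_image(c);marks(c,["cradle0","tube0"])
plan([(.654,-.201,.09,-85)],.01)
```

```text
t 33.95 pos [ 0.6528 -0.2     0.1677] R [[0.002, 0.089, -0.996], [-0.01, -0.996, -0.089], [-1.0, 0.01, -0.001]] F [ 0.1 -1.8 -1.1] op 0.026
scene cradle0 [ 0.6534 -0.2     0.0803] 0.91
scene cradle0 [ 0.6429 -0.06    0.0778] 0.7
scene cradle0 [ 0.6455 -0.1279  0.0793] 0.57
scene tube0 [ 0.6518 -0.1981  0.1775] 0.72
scene tube0 [ 0.6438 -0.0586  0.0802] 0.61
scene tube0 [ 0.6512 -0.1302  0.0809] 0.58
scene tube0 [ 0.5956 -0.4206 -0.0012] 0.57
top cradle0 [ 0.6559 -0.2035  0.0804] 0.82
top cradle0 [ 0.644  -0.1292  0.0752] 0.8
top cradle0 [ 0.6407 -0.0571  0.0789] 0.72
top tube0 [ 0.6461 -0.0598  0.0759] 0.77
top tube0 [ 0.6472 -0.2007  0.1792] 0.6
top tube0 [ 0.6513 -0.1297  0.0748] 0.56
top tube0 [ 0.6399 -0.0554  0.0753] 0.5
[[0.0261, -0.0003, -0.0005, 0.0, -0.0, -0.2, 0.01], [0.0261, -0.0002, -0.0005, 0.0, -0.0, -0.2, 0.01], [0.0261, -0.0001, -0.0005, 0.0, -0.0, -0.2, 0.01]]
```

arm_command:
  plan:
    - [[0.02,0,-0.001,0,0,-0.6,0.01],[0.02,0,0,0,0,0,0.01],[0.02,0,0,0,0,0,0.01],[0.012,0,0,0,0,0,0.01],[0,0,0,0,0,0,0.01],[0,0,0,0,0,0,0.01]]

```text
t: 34.75
tool_pos: [0.6536, -0.2054, 0.0975]
tool_rot: [2.186, 0.087, -2.17]
contact_force: [0.6, -0.6, -1.1]
opening: 0.0264
```

Run:
```python
from h import *
st()
plan([(.656,-.201,.066,-85)],.01)
```

```text
t 34.75 pos [ 0.6536 -0.2054  0.0975] R [[0.007, 0.082, -0.997], [-0.002, -0.997, -0.082], [-1.0, 0.003, -0.007]] F [ 0.6 -0.6 -1.1] op 0.0264
[[0.0315, -0.0042, -0.0025, -0.3, -0.4, -0.2, 0.01]]
```

arm_command:
  plan:
    - [[0.008,-0.003,-0.001,0,-0.4,0,0.01],[0.008,-0.001,0,0,0,0,0.01],[0.007,0,0,0,0,0,0.01],[0.006,0,0,0,0,0,0.01],[0.003,0,0,0,0,0,0.01],[0,0,0,0,0,0,0.01],[0,0,0,0,0,0,0.01]]

```text
t: 35.33
tool_pos: [0.6574, -0.2014, 0.0685]
tool_rot: [2.184, 0.085, -2.17]
contact_force: [-0.9, 0.4, -0.7]
opening: 0.0264
```

Run:
```python
from h import *
st()
```

```text
t 35.33 pos [ 0.6574 -0.2014  0.0685] R [[0.006, 0.083, -0.997], [-0.004, -0.997, -0.083], [-1.0, 0.005, -0.006]] F [-0.9  0.4 -0.7] op 0.0264
```

arm_command:
  plan:
    - [[0.003,0,0,0,0,0,0.01],[0,0,0,0,0,0,0.03],[0,0,0,0,0,0,0.05],[0,0,0,0,0,0,0.05],[0,0,0,0,0,0,0.05],[0,0,0,0,0,0,0.05],[-0.01,0,0,0,0,0,0.05],[-0.02,0,0,0,0,0,0.05],[-0.03,0,0,0,0,0,0.05],[-0.03,0,0,0,0,0,0.05],[-0.03,0,0,0,0,0,0],[0,-0.017,0.022,0,0,0,0],[0,-0.017,0.022,0,0,0,0],[0,-0.017,0.022,0,0,0,0],[0,-0.017,0.022,0,0,0,0],[0,0,0,0,0,0,0],[0,0,0,0,0,0,0]]

```text
t: 36.75
tool_pos: [0.5614, -0.14, 0.1992]
tool_rot: [2.192, 0.078, -2.16]
contact_force: [0.6, 0.3, -0.5]
opening: -0.0002
```

Run:
```python
from h import *
st()
im={}
for c in("scene","top"):
    im[c]=save(c,"d.png");marks(c,["cradle0","tube0","release_top","carriage_mid"]);tubes(c)
    u,v=map(int,pix(c,(.63,-.13,.06)));im[c]=im[c][max(v-60,0):v+60,u-70:u+70]
cv2.imwrite("pics/d.png",np.hstack([cv2.resize(x,(400,350),interpolation=cv2.INTER_CUBIC) for x in im.values()]))
plan([(.5595,-.137,.10,-85,.02)],0)
```

```text
t 36.75 pos [ 0.5614 -0.14    0.1992] R [[0.015, 0.081, -0.997], [-0.008, -0.997, -0.081], [-1.0, 0.01, -0.014]] F [ 0.6  0.3 -0.5] op -0.0002
scene cradle0 [ 0.6459 -0.1293  0.0804] 0.93
scene cradle0 [ 0.6532 -0.2001  0.079 ] 0.81
scene cradle0 [ 0.6431 -0.0565  0.076 ] 0.81
scene cradle0 [ 0.6589 -0.1971  0.0763] 0.38
scene tube0 [ 0.6416 -0.0597  0.0781] 0.84
scene tube0 [ 0.6566 -0.1985  0.0747] 0.72
scene tube0 [ 0.6493 -0.1287  0.0821] 0.65
scene release_top [ 0.5616 -0.1381  0.061 ] 0.52
scene release_top [5.122e-01 5.172e-01 1.000e-04] 0.5
scene carriage_mid [ 0.6435 -0.1332  0.0453] 0.61
scene carriage_mid [ 0.6436 -0.0596  0.0779] 0.39
scene tube [ 0.6236 -0.263   0.03  ] len 0.158 ang 9.8 conf 0.77 246
scene tube [ 0.6107 -0.1099  0.03  ] len 0.149 ang 3.7 conf 0.67 300
scene tube [ 0.6206 -0.1806  0.03  ] len 0.155 ang 3.6 conf 0.61 265
top cradle0 [ 0.6532 -0.2016  0.0789] 0.83
top cradle0 [ 0.6452 -0.1281  0.0766] 0.6
top tube0 [ 0.6474 -0.1295  0.0745] 0.68
top tube0 [ 0.6526 -0.1994  0.078 ] 0.67
top tube0 [ 0.6443 -0.056   0.0741] 0.59
top carriage_mid [ 0.6453 -0.1337  0.0473] 0.9
top carriage_mid [ 0.6539 -0.2012  0.0758] 0.52
top tube [ 0.6615 -0.1309  0.03  ] len 0.128 ang 179.4 conf 0.61 297
top tube [ 0.6483 -0.061   0.03  ] len 0.139 ang 5.0 conf 0.57 398
top tube [ 0.7138 -0.2019  0.03  ] len 0.034 ang 90.3 conf 0.53 72
[[0.0196, -0.0009, 0.0006, -0.1, -0.1, -0.1, 0], [0.0196, -0.0008, 0.0006, -0.1, -0.1, -0.1, 0], [0.0196, -0.0008, 0.0005, -0.1, -0.1, -0.1, 0], [0.0196, -0.0008, 0.0005, -0.1, -0.1, -0.1, 0], [0.0196, -0.0008, 0.0004, -0.1, -0.1, -0.1, 0]]
```

View pics/d.png

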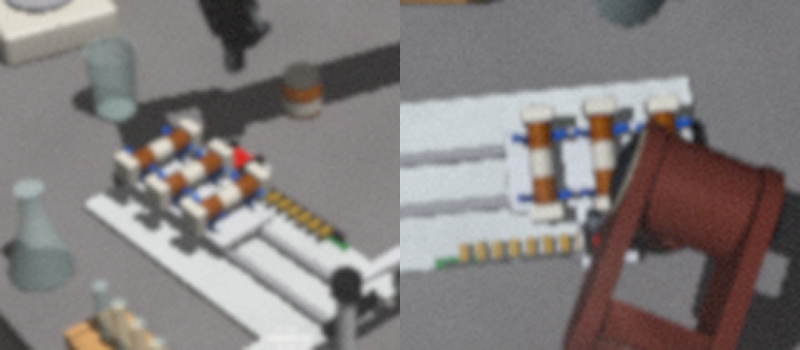

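All three tubes are seated in their cradles in both crops. I now go down onto the release, keeping towards the robot's side so the fingers stay clear of the middle tube's cap.

arm_command:
  plan:
    - [[0.02,-0.001,0.001,0,-0.3,-0.3,0],[0.02,-0.001,0.001,0,-0.3,-0.3,0],[0.02,0,0.001,0,0,0,0],[0.02,0,0.001,0,0,0,0],[0.02,0,0.001,0,0,0,0],[0,0,0,0,0,0,0],[0,0,0,0,0,0,0]]

```text
t: 37.93
tool_pos: [0.5597, -0.1399, 0.0971]
tool_rot: [2.188, 0.088, -2.173]
contact_force: [-0.7, -0.2, -0.3]
opening: -0.0001
```

Run:
```python
from h import *
st()
plan([(.556,-.138,.07,-85,.01)],0)
```

```text
t 37.93 pos [ 0.5597 -0.1399  0.0971] R [[0.007, 0.08, -0.997], [0.0, -0.997, -0.08], [-1.0, 0.0, -0.007]] F [-0.7 -0.2 -0.3] op -0.0001
[[0.009, -0.0007, 0.0012, -0.1, -0.1, -0.0, 0], [0.009, -0.0007, 0.0012, -0.1, -0.1, -0.0, 0], [0.009, -0.0008, 0.0012, -0.1, -0.1, -0.0, 0]]
```

arm_command:
  plan:
    - [[0.009,-0.001,0.0015,0,0,0,0],[0.009,-0.001,0.0015,0,-0.3,0,0],[0.008,0,0.001,0,0,0,0],[0.004,0,0,0,0,0,0],[0,0,0,0,0,0,0]]

```text
t: 38.35
tool_pos: [0.5579, -0.139, 0.0687]
tool_rot: [2.187, 0.085, -2.172]
contact_force: [-0.3, 0.4, -0.7]
opening: -0.0001
```

Run:
```python
from h import *
st()
```

```text
t 38.35 pos [ 0.5579 -0.139   0.0687] R [[0.007, 0.08, -0.997], [-0.002, -0.997, -0.08], [-1.0, 0.003, -0.007]] F [-0.3  0.4 -0.7] op -0.0001
```

arm_command:
  plan:
    - [[0.004,0,0.0005,0,0,0,0],[0.004,0,0.0005,0,0,0,0],[0.004,0,0.0005,0,0,0,0],[0.004,0,0.0005,0,0,0,0],[0.003,0,0.001,0,0,0,0],[0.003,0,0.001,0,0,0,0],[0.003,-0.003,0.001,0,0,0,0],[0.002,-0.005,0.001,0,0,0,0],[0.002,-0.006,0.001,0,0,0,0],[0.002,-0.006,0.001,0,0,0,0]]

```text
t: 39.18
tool_pos: [0.5573, -0.1271, 0.052]
tool_rot: [2.195, 0.068, -2.147]
contact_force: [-3.3, -2.6, 9.6]
opening: 0.0001
```

Run:
```python
from h import *
st()
```

```text
t 39.18 pos [ 0.5573 -0.1271  0.052 ] R [[0.023, 0.081, -0.996], [-0.017, -0.997, -0.081], [-1.0, 0.019, -0.021]] F [-3.3 -2.6  9.6] op 0.0001
```

arm_command:
  plan:
    - [[0.001,-0.007,0.001,0,-0.3,-0.3,0],[0.001,-0.008,0.001,0,-0.3,-0.3,0],[0.001,-0.008,0.001,0,-0.3,-0.3,0],[0.001,-0.008,0.001,0,-0.1,-0.1,0],[0.001,-0.008,0.001,0,-0.1,-0.1,0],[0.001,-0.008,0.001,0,-0.1,-0.1,0],[0.001,-0.008,0.001,0,-0.1,-0.1,0],[0.001,-0.008,0.001,0,-0.1,-0.1,0]]

```text
t: 39.85
tool_pos: [0.5514, -0.0679, 0.052]
tool_rot: [2.19, 0.078, -2.161]
contact_force: [-0.1, -1.8, 8.7]
opening: 0.0
```

Run:
```python
from h import *
st()
get_image("scene");marks("scene",["tube0","carriage_mid"])
```

```text
t 39.85 pos [ 0.5514 -0.0679  0.052 ] R [[0.014, 0.081, -0.997], [-0.009, -0.997, -0.081], [-1.0, 0.01, -0.013]] F [-0.1 -1.8  8.7] op 0.0
scene tube0 [0.6369 0.0143 0.0794] 0.88
scene tube0 [ 0.6525 -0.1273  0.0777] 0.58
scene carriage_mid [ 0.6402 -0.0605  0.0489] 0.67
```

arm_command:
  plan:
    - [[0.001,-0.008,0.0,0,-0.1,-0.1,0],[0.001,-0.009,0.0,0,-0.1,-0.1,0],[0.001,-0.009,0.0,0,-0.1,-0.1,0],[0.001,-0.009,0.0,0,-0.1,-0.1,0],[0.001,-0.009,0.0,0,-0.1,-0.1,0],[0.001,-0.009,0.0,0,-0.1,-0.1,0],[0.001,-0.009,0.0,0,-0.1,-0.1,0],[0.001,-0.009,0.0,0,-0.1,-0.1,0],[0.001,-0.009,0.0,0,-0.1,-0.1,0]]

```text
t: 40.75
tool_pos: [0.544, 0.0171, 0.0519]
tool_rot: [2.169, 0.093, -2.189]
contact_force: [-3.2, -3.7, 11.9]
opening: 0.0001
```

Run:
```python
from h import *
st()
```

```text
t 40.75 pos [0.544  0.0171 0.0519] R [[-0.009, 0.084, -0.996], [0.0, -0.996, -0.084], [-1.0, -0.001, 0.009]] F [-3.2 -3.7 11.9] op 0.0001
```

arm_command:
  plan:
    - [[0.001,-0.007,0,0,0,0,0],[0.001,-0.006,0,0,0,0,0],[0.001,-0.005,0,0,0,0,0],[0.001,-0.005,0,0,0,0,0],[0.001,-0.005,0,0,0,0,0],[0.001,-0.005,0,0,0,0,0],[0.001,-0.005,0,0,0,0,0]]

```text
t: 41.33
tool_pos: [0.5414, 0.051, 0.0521]
tool_rot: [2.15, 0.074, -2.171]
contact_force: [-2.3, -30.4, 10.4]
opening: 0.0003
```

Run:
```python
from h import *
st()
get_image("scene");marks("scene",["tube0","carriage_mid"])
```

```text
t 41.33 pos [0.5414 0.051  0.0521] R [[-0.008, 0.094, -0.996], [-0.026, -0.995, -0.094], [-1.0, 0.025, 0.011]] F [ -2.3 -30.4  10.4] op 0.0003
scene tube0 [0.6239 0.1198 0.0784] 0.68
scene tube0 [0.6352 0.0465 0.0824] 0.54
scene carriage_mid [0.6301 0.0477 0.0469] 0.59
scene carriage_mid [0.6344 0.0483 0.0841] 0.36
scene carriage_mid [0.383  0.2453 0.0018] 0.16
```

arm_command:
  plan:
    - [[0,-0.001,0,0,0,0,0],[-0.006,0,0,0,0,0,0],[-0.008,0,0,0,0,0,0],[-0.012,0,0,0,0,-1,0],[-0.025,0,0,0,0,-0.5,0],[-0.03,0,0,0,0,0,0],[-0.03,0,0,0,0,0,0],[-0.03,0,0,0,0,0,0],[-0.03,0,0,0,0,0,0],[-0.03,0,0,0,0,0,0],[-0.03,0,0,0,0,0,0.05],[-0.03,0,0,0,0,0,0.05],[0,0,0,0,0,0,0.05],[0,0,0,0,0,0,0.05]]

```text
t: 42.65
tool_pos: [0.5304, 0.0647, 0.3116]
tool_rot: [2.12, 0.139, -2.237]
contact_force: [0.7, -0.4, -0.6]
opening: 0.0481
```

Run:
```python
from h import *
st()
im=save("scene","e.png");marks("scene",["cradle0","tube0","carriage_mid","release_top","magnifier_knob","lens_center"])
u,v=map(int,pix("scene",(.6,.05,.06)));cv2.imwrite("pics/e.png",cv2.resize(im[v-60:v+60,u-70:u+70],None,fx=5,fy=5,interpolation=cv2.INTER_CUBIC))
get_image("top");marks("top",["cradle0","tube0","carriage_mid","magnifier_knob","lens_center","magnifier_hinge"])
plan([(.552,.266,.32,-45)],.07)
```

```text
t 42.65 pos [0.5304 0.0647 0.3116] R [[-0.055, 0.103, -0.993], [0.021, -0.994, -0.104], [-0.998, -0.026, 0.053]] F [ 0.7 -0.4 -0.6] op 0.0481
scene cradle0 [0.6248 0.1191 0.076 ] 0.96
scene cradle0 [ 0.6335 -0.0217  0.0784] 0.73
scene cradle0 [0.628  0.051  0.0808] 0.65
scene cradle0 [ 3.817e-01  2.454e-01 -2.000e-04] 0.33
scene tube0 [ 0.6426 -0.0179  0.0775] 0.74
scene tube0 [0.6259 0.1174 0.0804] 0.73
scene tube0 [0.6318 0.0497 0.0824] 0.56
scene tube0 [ 0.5125  0.5141 -0.0039] 0.19
scene carriage_mid [0.6321 0.0492 0.046 ] 0.58
scene release_top [0.5446 0.0389 0.0584] 0.43
scene magnifier_knob [0.5563 0.2664 0.2549] 0.63
scene lens_center [0.4798 0.2675 0.1899] 0.83
top cradle0 [ 0.6353 -0.0214  0.0779] 0.42
top tube0 [ 0.636  -0.0219  0.0802] 0.61
top tube0 [0.6317 0.0518 0.0804] 0.57
top magnifier_knob [0.551  0.2684 0.2489] 0.73
top lens_center [0.4781 0.2704 0.1836] 0.65
top magnifier_hinge [0.7077 0.2642 0.1874] 0.9
[[-0.001, -0.0332, -0.0069, -6.5, 0.4, 0.4, 0.07], [-0.0012, -0.0322, -0.0106, -6.5, 0.4, 0.4, 0.07], [-0.0013, -0.0308, -0.0142, -6.5, 0.4, 0.4, 0.07], [-0.0014, -0.029, -0.0176, -6.5, 0.4, 0.4, 0.07], [-0.0015, -0.0268, -0.0208, -6.5, 0.4, 0.4, 0.07], [-0.0015, -0.0242, -0.0237, -6.5, 0.4, 0.4, 0.07]]
```

View pics/e.png

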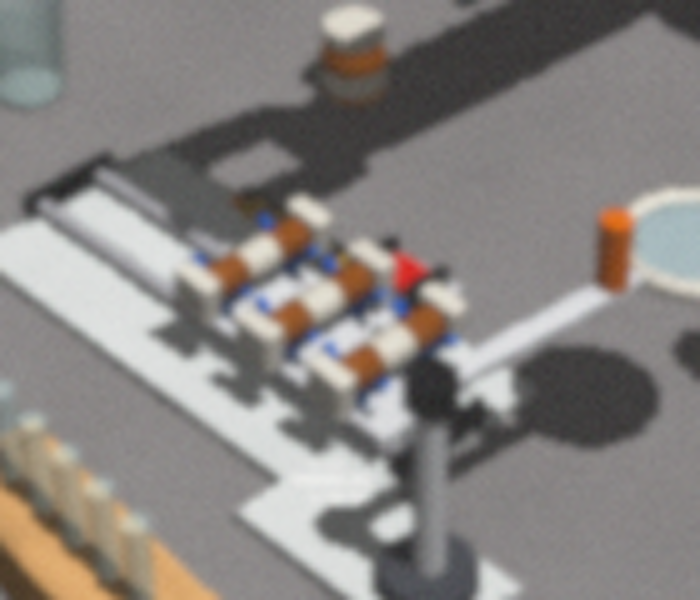

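The carriage is back at the inspection end with all three tubes in place and the release raised. Next I return to the knob.

arm_command:
  plan:
    - [[-0.001,-0.033,-0.007,-6.5,0.4,0.4,0.07],[-0.001,-0.032,-0.0105,-6.5,0.4,0.4,0.07],[-0.001,-0.03,-0.014,-6.5,0.4,0.4,0.07],[-0.001,-0.028,-0.0175,-6.5,0.4,0.4,0.07],[-0.001,-0.0255,-0.02,-6.5,0.4,0.4,0.07],[-0.001,-0.018,-0.018,-6.5,0.4,0.4,0.07],[0,0,0,0,0,0,0.07],[0,0,0,0,0,0,0.07]]

```text
t: 44.02
tool_pos: [0.5521, 0.2606, 0.3181]
tool_rot: [1.746, 0.746, -1.74]
contact_force: [-0.2, -0.7, 0.0]
opening: 0.0701
```

Run:
```python
from h import *
st()
plan([(.553,.266,.27,-45,.02)],.07)
```

```text
t 44.02 pos [0.5521 0.2606 0.3181] R [[0.004, 0.725, -0.689], [-0.0, -0.689, -0.725], [-1.0, 0.003, -0.002]] F [-0.2 -0.7  0. ] op 0.0701
[[0.016, -0.0011, -0.0015, 0.5, -0.0, -0.1, 0.07], [0.016, -0.0011, -0.0015, 0.5, -0.0, -0.1, 0.07], [0.016, -0.0011, -0.0015, 0.5, -0.0, -0.1, 0.07]]
```

arm_command:
  plan:
    - [[0.02,-0.001,-0.0015,0,0,0,0.07],[0.02,-0.001,-0.001,0,0,0,0.07],[0.02,-0.001,-0.001,0,0,0,0.07],[0.02,0,0,0,0,0,0.07],[0.015,0,0,0,0,0,0.07],[0.005,0,0,0,0,0,0.07],[0,0,0,0,0,0,0.07]]

```text
t: 44.6
tool_pos: [0.5548, 0.2597, 0.217]
tool_rot: [1.758, 0.733, -1.745]
contact_force: [-0.2, -0.3, -0.1]
opening: 0.0699
```

Run:
```python
from h import *
st()
get_image("scene");marks("scene",["magnifier_knob"])
```

```text
t 44.6 pos [0.5548 0.2597 0.217 ] R [[0.008, 0.715, -0.699], [-0.001, -0.699, -0.715], [-1.0, 0.006, -0.005]] F [-0.2 -0.3 -0.1] op 0.0699
scene magnifier_knob [0.556  0.266  0.2562] 0.73
```

arm_command:
  plan:
    - [[0.004,-0.003,-0.003,0,0,0,0.05],[0.002,0,0,0,0,0,0.0],[0,0,0,0,0,0,0],[0,0,0,0,0,0,0],[0,0,0,0,0,0,0],[0,0,0,0,0,0,0]]
  squeeze: 25

```text
t: 45.2
tool_pos: [0.5537, 0.2667, 0.2169]
tool_rot: [1.76, 0.74, -1.745]
contact_force: [1.2, -1.6, -2.4]
opening: 0.0235
```

Run:
```python
from h import *
o=st();h=np.array([.708,.266]);d=np.array(o["tool_pos"])[:2]-h;r=np.hypot(*d);a0=(np.arctan2(d[1],d[0])-TH)%(2*np.pi)-np.pi;print(r,a0)
L=[]
for a in np.linspace(a0,1.126,15)[1:]:
    g=np.pi+TH+a; L.append((*(h+.155*np.array([np.cos(g),np.sin(g)])),o["tool_pos"][2],None))
print(L[-1]);plan(L,0.)
```

```text
t 45.2 pos [0.5537 0.2667 0.2169] R [[0.007, 0.716, -0.698], [0.004, -0.699, -0.716], [-1.0, 0.002, -0.008]] F [ 1.2 -1.6 -2.4] op 0.0235
0.15426654819896793 -0.09127615074090123
(np.float64(0.6537172998299818), np.float64(0.12081601857556076), np.float64(0.21689620812514376), None)
[[-0.0001, 0.0093, 0.0098, 0.0, -0.5, -0.1, 0.0], [0.0, 0.0105, 0.0084, -0.0, 0.0, 0.0, 0.0], [0.0, 0.0112, 0.0074, 0.0, -0.0, -0.0, 0.0], [0.0, 0.0118, 0.0064, 0.0, 0.0, -0.0, 0.0], [0.0, 0.0124, 0.0054, 0.0, 0.0, -0.0, 0.0], [0.0, 0.0128, 0.0043, 0.0, 0.0, 0.0, 0.0], [0.0, 0.0131, 0.0032, 0.0, 0.0, 0.0, 0.0], [0.0, 0.0133, 0.002, 0.0, 0.0, 0.0, 0.0], [0.0, 0.0134, 0.0008, 0.0, 0.0, 0.0, 0.0], [-0.0, 0.0135, -0.0003, 0.0, 0.0, 0.0, 0.0], [-0.0, 0.0134, -0.0015, 0.0, 0.0, 0.0, 0.0], [-0.0, 0.0132, -0.0027, 0.0, 0.0, 0.0, 0.0], [-0.0, 0.0129, -0.0038, 0.0, 0.0, 0.0, 0.0], [-0.0, 0.0126, -0.0049, 0.0, 0.0, 0.0, 0.0]]
```

arm_command:
  plan:
    - [[0,0.0095,0.01,0,0,0,0],[0,0.0105,0.0085,0,0,0,0],[0,0.011,0.0075,0,0,0,0],[0,0.012,0.0065,0,0,0,0],[0,0.0125,0.0055,0,0,0,0],[0,0.013,0.0045,0,0,0,0],[0,0.013,0.003,0,0,0,0],[0,0.0135,0.002,0,0,0,0],[0,0.0135,0.001,0,0,0,0],[0,0.0135,-0.0005,0,0,0,0],[0,0.0135,-0.0015,0,0,0,0],[0,0.013,-0.0025,0,0,0,0],[0,0.013,-0.004,0,0,0,0],[0,0,0,0,0,0,0],[0,0,0,0,0,0,0]]

```text
t: 46.45
tool_pos: [0.6201, 0.1265, 0.2168]
tool_rot: [1.696, 0.789, -1.793]
contact_force: [-2.1, 2.4, -1.3]
opening: 0.0226
```

```bash
cat >> h.py <<'E'
def back():
    o=st();h=np.array([.708,.266]);d=np.array(o["tool_pos"])[:2]-h;r=np.hypot(*d);a0=(np.arctan2(d[1],d[0])-TH)%(2*np.pi)-np.pi;print("r,a",r,a0)
    for c in("scene","top"): get_image(c);marks(c,["magnifier_knob","lens_center","carriage_mid"])
    g=np.pi+TH+1.126; plan([(*(h+r*np.array([np.cos(g),np.sin(g)])),o["tool_pos"][2],None,.012)],0.)
E
python3 -c "
from h import *
back()"
```

```text
t 46.45 pos [0.6201 0.1265 0.2168] R [[-0.059, 0.731, -0.68], [0.007, -0.681, -0.733], [-0.998, -0.048, 0.035]] F [-2.1  2.4 -1.3] op 0.0226
r,a 0.16493552728313507 0.9214437302068159
scene magnifier_knob [0.6315 0.1304 0.253 ] 0.81
scene lens_center [0.5926 0.0645 0.1909] 0.78
scene carriage_mid [0.6307 0.0474 0.0507] 0.96
top magnifier_knob [0.6253 0.1342 0.2477] 0.96
top magnifier_knob [0.6218 0.1238 0.0745] 0.18
top lens_center [0.5923 0.0687 0.1888] 0.58
top carriage_mid [ 0.3682 -0.2366 -0.002 ] 0.74
top carriage_mid [0.6301 0.0451 0.0465] 0.58
[[-0.0006, 0.0107, -0.0032, 0.0, 0.7, 0.9, 0.0], [-0.0004, 0.0107, -0.0032, 0.0, 0.7, 0.9, 0.0], [-0.0002, 0.0108, -0.0032, 0.0, 0.7, 0.9, 0.0]]
```

arm_command:
  plan:
    - [[0,0.009,-0.006,0,0.7,0.9,0],[0,0.009,-0.006,0,0.7,0.9,0],[0,0.007,-0.005,0,0.4,0.4,0],[0,0,0,0,0,0,0],[0,0,0,0,0,0,0]]

```text
t: 47.27
tool_pos: [0.6419, 0.1148, 0.2169]
tool_rot: [1.7, 0.757, -1.768]
contact_force: [0.3, -0.3, -1.1]
opening: 0.0218
```

```bash
python3 -c "
from h import *
back()"
```

```text
t 47.27 pos [0.6419 0.1148 0.2169] R [[-0.033, 0.734, -0.679], [-0.015, -0.68, -0.734], [-0.999, -0.014, 0.033]] F [ 0.3 -0.3 -1.1] op 0.0218
r,a 0.16504006228231202 1.071961927560551
scene magnifier_knob [0.6534 0.121  0.2537] 0.67
scene lens_center [0.6209 0.0492 0.1913] 0.74
scene carriage_mid [0.6302 0.0494 0.0458] 0.92
top magnifier_knob [0.6492 0.1257 0.2504] 0.57
top lens_center [0.626  0.0535 0.1854] 0.64
top carriage_mid [0.6296 0.0486 0.0495] 0.62
[[-0.0002, 0.0083, -0.0031, 0.0, 1.9, 0.8, 0.0]]
```

The lens is about 7 mm from the carriage's middle, well inside 25 mm. I let go and withdraw.

arm_command:
  plan:
    - [[0,0.003,-0.001,0,0,0,0],[0,0,0,0,0,0,0.05],[0,0,0,0,0,0,0.06],[0,0,0,0,0,0,0.06],[0,0,0,0,0,0,0.06],[-0.02,0,0,0,0,0,0.06],[-0.03,0,0,0,0,0,0.06],[-0.03,0,0,0,0,0,0.06],[-0.03,0,0,0,0,0,0.06],[-0.02,0.02,0.02,0,0,0,0.06],[0,0.025,0.025,0,0,0,0.06],[0,0.025,0.025,0,0,0,0.06],[0,0.025,0.025,0,0,0,0.06],[0,0.025,0.025,0,0,0,0.06],[0,0.025,0.025,0,0,0,0.06],[0,0.025,0.025,0,0,0,0.06],[0,0.025,0.025,0,0,0,0.06],[0,0,0,0,0,0,0.06],[0,0,0,0,0,0,0.06]]

```text
t: 49.25
tool_pos: [0.6642, -0.1655, 0.3609]
tool_rot: [1.708, 0.767, -1.748]
contact_force: [0.2, -0.1, -0.3]
opening: 0.0601
```

Run:
```python
from h import *
st()
for c in("scene","top"):
    save(c,c+"9.png");marks(c,["lens_center","carriage_mid","magnifier_knob","release_top","tube0","cradle0"])
a=cv2.imread("pics/scene9.png");b=cv2.imread("pics/top9.png")
u,v=[int(1.5*k) for k in pix("scene",(.62,.05,.06))];x=a[v-110:v+110,u-130:u+130]
u,v=[int(1.5*k) for k in pix("top",(.62,.05,.06))];y=b[v-110:v+110,u-130:u+130]
cv2.imwrite("pics/f.png",np.hstack([cv2.resize(k,(400,340),interpolation=cv2.INTER_CUBIC) for k in(x,y)]))
```

```text
t 49.25 pos [ 0.6642 -0.1655  0.3609] R [[-0.02, 0.741, -0.672], [-0.007, -0.672, -0.741], [-1.0, -0.01, 0.019]] F [ 0.2 -0.1 -0.3] op 0.0601
scene lens_center [0.6262 0.047  0.1913] 0.93
scene carriage_mid [0.6287 0.0497 0.0466] 0.79
scene magnifier_knob [0.6569 0.1212 0.2536] 0.97
scene magnifier_knob [0.6319 0.0463 0.0816] 0.52
scene release_top [0.5422 0.0392 0.0627] 0.42
scene tube0 [0.6263 0.1187 0.0793] 0.76
scene tube0 [ 0.6403 -0.0198  0.0774] 0.7
scene tube0 [0.6349 0.0483 0.0815] 0.67
scene tube0 [0.6236 0.1203 0.0784] 0.44
scene cradle0 [0.6272 0.051  0.077 ] 0.87
scene cradle0 [0.6252 0.1225 0.0758] 0.8
scene cradle0 [ 0.6363 -0.0209  0.079 ] 0.65
top lens_center [0.627  0.0522 0.1879] 0.61
top carriage_mid [0.627  0.0494 0.0433] 0.91
top magnifier_knob [0.6513 0.124  0.2514] 0.89
top release_top [0.5443 0.0438 0.061 ] 0.58
top tube0 [ 0.6369 -0.0224  0.0784] 0.81
top tube0 [0.6236 0.1211 0.0739] 0.75
top cradle0 [ 0.6379 -0.0214  0.076 ] 0.73
top cradle0 [0.6289 0.0519 0.0742] 0.62
top cradle0 [0.6253 0.1254 0.0773] 0.57
top cradle0 [5.143e-01 5.075e-01 5.000e-04] 0.57
```

View pics/f.png

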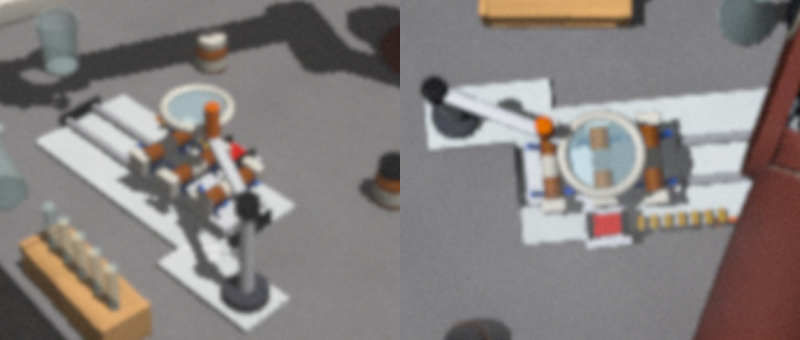

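The picture shows the lens centred over the middle tube, all three tubes in their cradles, the red release up between its cheeks, and the arm clear. The lens is about 3 mm from the carriage's middle. I hand the job in.

```bash
python3 -c "
from h import *
print(finish_job())"
```

```text
the job is handed in; nothing more can be done
None
```

All five steps are done and the job is handed in at about 50 s of the 210 s allowed; finish_job gave no verdict.

- **What I did:** I swung the magnifier aside to about -0.09 rad and slid the carriage to the loading end with the release held down, letting it lock there. I then laid all three tubes in cradles of their own, slid the carriage back to the inspection end, and swung the lens back over it. Tube B had been knocked a few centimetres aside before I reached it, so I picked it up from its new place.
- **Last checks:**
  - The lens was about 3 mm from the carriage's middle.
  - The carriage stood where it started. The release face read 61–63 mm high, which means up.
  - All three tubes were within about 7 mm along their cradles, against a limit of 13 mm.
  - The arm was clear and its force reading was near zero.
- **Disagreements:**
  - The two cameras differed by up to 5 mm, which is about what the networks allow.
  - The last top-camera call missed the middle tube because the lens covers it. The scene camera and the picture both showed it in place.
  - The lock was judged only from the release height and the carriage standing at its stop; no joint reading is available.

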